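Free and lift the die out of an extruder head

TASK

The square die has to come out of the dark teal clay-extruder head for cleaning: take the flat-bladed key from its hole in the head's rim and use it (not the fingers) to give each of the two slotted retaining cams a counter-clockwise quarter-turn, all the way to the stop, so that both tongues swing off the die. Then lift the die straight up and level out of its pocket by the brass bridge on top, and set it down without dropping it, flat and bridge up, in the middle of the round wooden bat. The key must end up back in its hole, fully home, and the cup, the beaker and the mug behind stay where they are.

Things in the scene. Friction and masses are not known exactly. Their poses are not given: they have to be found in the camera images.
- die_head: Dark teal extruder head, fixed on the table: plate 140 (its x) x 172 (its y) x 26 mm high; origin at the centre of its underside, z up. A square pocket in its middle, 103 x 103 mm, 12 mm deep, holds the die, whose plate lies 2 mm below the rim. Cams on the rim at x = 0, y = +68 mm (a) and -68 mm (b). Head and bat may change sides of the table; the head is turned by up to 0.35 rad.
- cam_a (a joint): Angle of cam a (rad), about the vertical. At 0 (0 to 0.3 at the start) its tongue lies over the die's edge; it grows counter-clockwise seen from above; 1.571 is the stop, with the tongue along the rim towards the head's +x, clear of the die. It stays where it is left; friction moment about 0.12 N m. Tongue: 13 mm wide, 5 mm thick, lies on the rim, reaches 29 mm from the axis.
- cam_b (a joint): The same for cam b, at the -y side of the head; when open its tongue points to the head's -x.
- cam_a_slot (a point): Centre of the top of cam a's round slotted head (26 mm diameter), 39 mm above the table. It turns with the cam; its y axis lies along the screw slot (at angle 0: the head's y axis). The slot runs right across, is 4.5 mm wide (6.9 mm at its chamfered mouth) and 8 mm deep.
- cam_b_slot (a point): The same for cam b.
- key_hole (a point): Centre of the mouth of the key's hole in the head's rim, 26 mm above the table, at the head's x = -48, y = +68 mm. The hole is 23 mm (head's x) x 7.5 mm (head's y) and goes right through. Axes as the head's.
- key_handle (a point): Key (120 g), upright in its hole at the start. Centre of its flat red-brown handle, 12 mm thick (its x), 50 mm wide (its y; along the head's x when parked), 40 mm high; z away from the blade. Blade in the handle's plane, 3 mm thick, 18 mm wide; its end is 65 mm below this point. A collar (18 mm diameter) 43 mm below this point rests on the rim when home: this point is then 69 mm above the table.
- die_bridge (a point): Die (about 0.42 kg): centre of its bridge, a flat brass bar on edge 10 mm thick (its x), 70 mm long (its y), 22 mm high, on two legs, 20 mm clear above the plate; a thin bolt runs down from its middle and stands 3.5 mm out of its top. Plate 101 x 101 x 10 mm; its underside is 41 mm below this point. In the pocket: axes as the head's, this point 55 mm above the table.
- bat_top (a point): Centre of the top of the round wooden bat, 200 mm diameter, 12 mm thick, flat on the table, fixed.
- bisque_cup: Loose terracotta cup, 64 mm wide, 69 mm high, origin at the centre of its foot; a bystander behind the work.
- beaker: Loose grey beaker, 65 mm wide, 83 mm high, origin at the centre of its foot; a bystander.
- tea_mug: Loose cream mug with handle, 86 x 121 mm, 92 mm high, origin at the centre of its foot; a bystander.

How it is judged:
By the outcome, as a careful person would: the job done as asked, in the order asked, and still so for the second after the job is handed in, with the robot touching nothing.
It also fails if it takes over 72 s, if anything falls off the work surface, if the arm or the gripper's body presses on something with over 40 N, if the wrist force passes 120 N, or if a joint passes its speed limit or range.

ROBOT

A 6-joint arm with a two-finger parallel gripper is mounted at the origin on a cart in front of the work surface, level with it; the furniture and walls round the work are solid. World frame = base frame: x ahead of the robot, y to its left, z up, the work surface at z = 0. Lengths are in mm, angles in rad, forces in N, time in s.
With the tool pointing down it reaches from about 150 to 775 mm from the base axis. Payload 6.1 kg.
Tool frame: the origin (TCP) lies midway between the tips of the shut fingers; the grasp point (between the pads) lies 19 mm behind it; z points along the fingers, y is the direction in which the jaws open and shut (so a half turn about z gives the same grasp; the last joint's range is limited). The gripper opens to 85 mm and grips with 20 to 120 N. Pads are 22 mm wide; open, the fingers measure 114 mm over their backs; the gripper's body (76 mm by 85 mm) begins 54 mm behind the grasp point. The pads swing forward as they close: fully open they stand 13 mm farther back than shut.
Start: joints at [1.163, 0.126, -0.04, 1.405, 0, 1.571], TCP at [208.202, 481.934, 197.295] pointing down, gripper open.
Joint ranges: [-2.72, 2.72], [-0.95, 1.95], [-1.27, 1.35], [-1.78, 2.02], [-1.46, 1.47], [-3.14, 3.14]. Speed limits (rad/s): [2.39, 2.39, 3.01, 3.14, 3.14, 3.14].

INTERFACE

Orientations are given as [roll, pitch, yaw] about the fixed x, y, z axes, in that order (R = Rz(yaw) Ry(pitch) Rx(roll)).
In Python, from rig import robot gives the robot as it stands.
- The arm moves only by the shell command python3 -m inch 'ROWS'. ROWS is JSON, a list of rows, each an object of numbers: "x", "y", "z": the shift along the tool's x, y, z in m; "roll": the turn about the tool's z in degrees; "gripper": the opening, from 0 (shut) to 1 (fully open). In form: [{"x": .., "y": .., "z": .., "roll": .., "gripper": ..}, ...]. A call has 1 to 20 rows; each row shifts and turns the pose as measured when the row begins, along the tool's axes as they then stand; what a row does not reach is not made up. A row lasts 1/12 s, in which the tool goes at most 41.7 mm and 7.16 degrees, less where a joint would pass 70% of its speed; a pose out of reach is approached as far as the arm can. A call with a gripper value outside its range is refused whole. The fingers move at their own pace and stop on an object; the grip force is fixed at half the most. Time passes only in rows, so rows that do not move let the fingers close. It gives the time, the measured TCP pose, the force and the opening at its end, in the units of the state.
- robot.get_obs(): the state, without advancing time (a new reading comes with each control period).
- robot.read_camera(name): name is "scene" or "top"; returns a dict with "img" (420x560x3 uint8, red, green, blue), "fx", "fy", "cx", "cy" (pixels), "R" (3x3) and "t" (3): a world point X has camera coordinates R X + t. Camera axes: x right, y down, z forward; pixel columns grow to the right and rows downward; lengths in mm; the calibration is good to about 2 mm. A picture is of the moment at which its call begins. There is no depth.
- robot.close_job(): hands the job in, once; it reports no verdict.
The state is a dict: "time_s": time; "q": joint angles; "qd": joint speeds; "tau": joint torques, N m; "tcp_pos": TCP position; "ee_rot": TCP orientation; "wrist_force": force on the tool from outside, world axes, zero at the start; "ft_torque": the same for the moment, N m; "grip_width": finger opening in mm.
Only numpy, scipy, OpenCV 4.12 (cv2) and the standard library are available. Lean on these libraries where they do the work, as an engineer would, in place of code of your own. Each camera call takes 0.05 s, during which the arm holds its last target.

## Working session

There is one attempt and no reset: what is moved stays moved. The work goes in short steps, Python scripts to look and compute and a shell command to move; the robot and the scene stay as the last step left them, time stands still between calls to the robot, and variables do not carry over. Pictures are saved under pics/ and viewed, and the job is handed in when it is done.

```bash
ls; mkdir -p pics
python3 - <<'E'
from rig import robot
import cv2
o=robot.get_obs();print({k:(o[k] if not hasattr(o[k],'round') else o[k]) for k in o})
for n in("scene","top"):
    c=robot.read_camera(n);print(n,c["fx"],c["fy"],c["cx"],c["cy"],c["R"],c["t"])
    cv2.imwrite(f"pics/{n}0.png",c["img"][:,:,::-1])
E
```

```text
pics
{'time_s': 0.0, 'q': array([ 1.16298209e+00,  1.26383920e-01, -4.06060942e-02,  1.40539251e+00,
       -2.24465790e-05,  1.57081082e+00]), 'qd': array([ 0.00133534, -0.00014393, -0.00133167, -0.00069755,  0.00060942,
        0.00212051]), 'tau': array([ 1.14428760e-03, -4.35917437e+01,  3.52923954e+01,  1.72673108e-02,
       -8.41250926e-05, -1.34186362e-05]), 'tcp_pos': array([208.04228311, 481.52169846, 196.52732793]), 'ee_rot': array([-3.14000646e+00,  2.24695418e-05,  2.73376396e+00]), 'wrist_force': array([-0.00498883,  0.08647647,  0.12190005]), 'ft_torque': array([ 0.01441666, -0.0035487 , -0.0475342 ]), 'grip_width': 85.56274192585016}
scene 501.35273674210646 501.35273674210646 269.9907891133782 215.34894711598233 [[-0.43913806 -0.89827994  0.01584052]
 [-0.42795294  0.19364365 -0.88281279]
 [ 0.7899456  -0.39445569 -0.46945783]] [261.2573977  317.70489783 627.32811563]
top 383.85027394010086 383.85027394010086 283.4916767044373 210.12918762305594 [[-0.06720363 -0.99773806  0.00155901]
 [-0.97743076  0.06552199 -0.20083817]
 [ 0.20028173 -0.01502088 -0.97962319]] [ 21.54950145 601.82103658 904.02977033]
```

View pics/scene0.png

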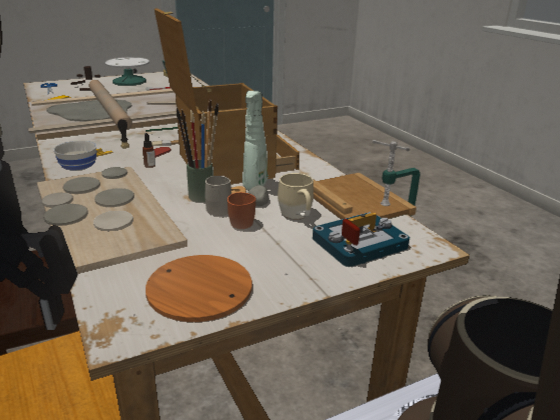

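View pics/top0.png

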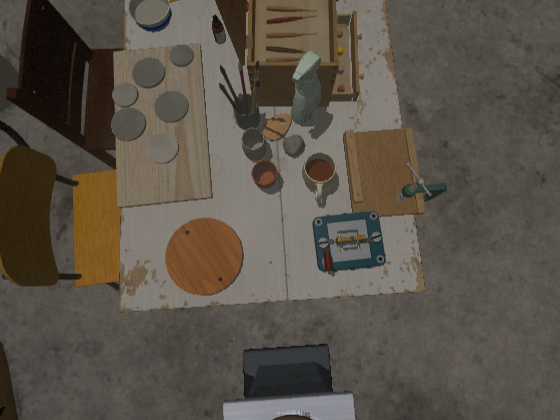

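The top view shows the head at around (348,241) with the red key at (328,260), and the bat at around (204,256). The mug is behind the head at (320,172). I'll zoom in on the head next.

Run:
```python
import cv2
a=cv2.imread("pics/top0.png")[200:280,300:395]
cv2.imwrite("pics/topz.png",cv2.resize(a,None,fx=7,fy=7,interpolation=cv2.INTER_CUBIC))
a=cv2.imread("pics/scene0.png")[200:270,305:415]
cv2.imwrite("pics/scz.png",cv2.resize(a,None,fx=7,fy=7,interpolation=cv2.INTER_CUBIC))
```

```text
(no output)
```

View pics/topz.png

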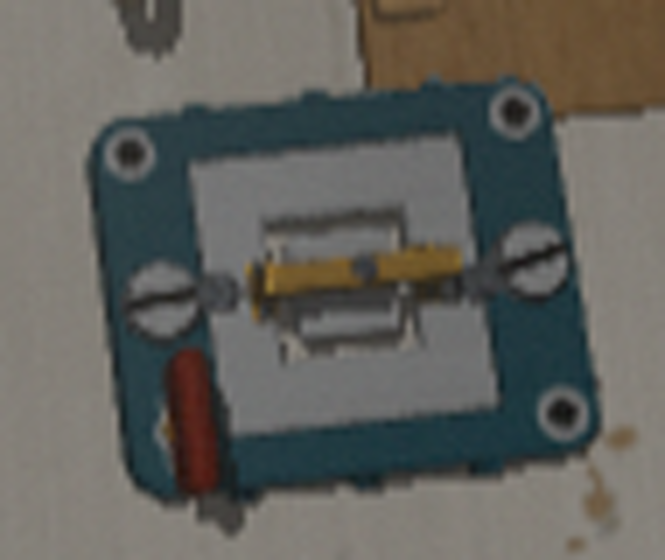

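View pics/scz.png

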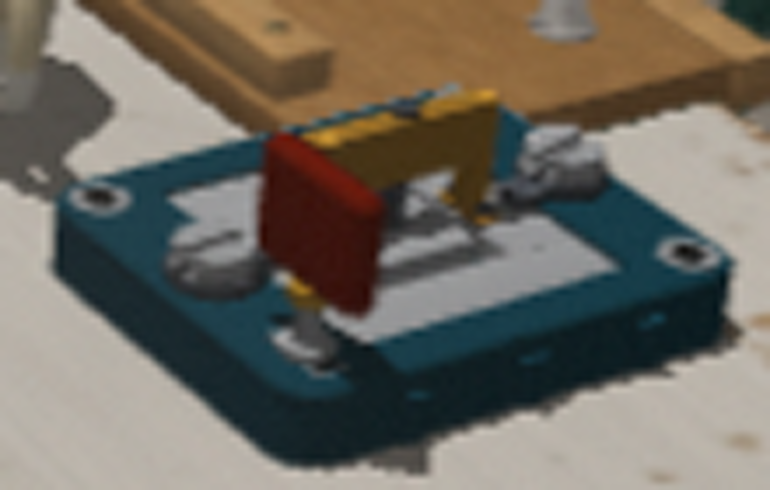

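```bash
cat > h.py <<'E'
import numpy as np,cv2
from rig import robot
def ray(c,u,v,z):
    d=c["R"].T@np.array([(u-c["cx"])/c["fx"],(v-c["cy"])/c["fy"],1.]); o=-c["R"].T@c["t"]
    return o+d*(z-o[2])/d[2]
def proj(c,X):
    p=c["R"]@np.array(X,float)+c["t"]; return np.array([c["fx"]*p[0]/p[2]+c["cx"],c["fy"]*p[1]/p[2]+c["cy"]])
def tri(c1,p1,c2,p2):
    A=[];b=[]
    for c,p in((c1,p1),(c2,p2)):
        d=c["R"].T@np.array([(p[0]-c["cx"])/c["fx"],(p[1]-c["cy"])/c["fy"],1.]);d/=np.linalg.norm(d);o=-c["R"].T@c["t"]
        M=np.eye(3)-np.outer(d,d);A.append(M);b.append(M@o)
    X=np.linalg.solve(A[0]+A[1],b[0]+b[1]); r=[np.linalg.norm(A[i]@X-b[i]) for i in(0,1)]
    return X,r
def zoom(name,fn,x0,x1,y0,y1,f=7):
    c=robot.read_camera(name);np.savez("pics/"+fn+".npz",**c)
    a=c["img"][y0:y1,x0:x1,::-1]
    cv2.imwrite("pics/"+fn+".png",cv2.resize(a,None,fx=f,fy=f,interpolation=cv2.INTER_CUBIC));return c
E
python3 - <<'E'
from h import *
T=robot.read_camera("top");S=robot.read_camera("scene")
np.savez("pics/T0.npz",**T);np.savez("pics/S0.npz",**S)
tz=lambda u,v:((u-3)/7+300,(v-3)/7+200)
sz=lambda u,v:((u-3)/7+305,(v-3)/7+200)
for n,p,z in [("bolt++",(129,153),26),("bolt+-",(516,111),26),("bolt--",(562,411),26),("camA",(163,298),39),("camB",(533,258),39),("die++",(190,158),24),("die+-",(460,133),24),("die--",(498,405),24)]:
    print(n,ray(T,*tz(*p),z).round(1))
for n,p,z in [("bolt++",(100,197),26),("bolt--",(691,252),26),("camA",(213,246),39),("camB",(558,148),39)]:
    print(n,ray(S,*sz(*p),z).round(1))
print("tri A",tri(T,tz(163,298),S,sz(213,246)),"B",tri(T,tz(533,258),S,sz(558,148)))
hsv=cv2.cvtColor(T["img"],cv2.COLOR_RGB2HSV)
m=cv2.inRange(hsv,(4,110,60),(14,255,255)); m[:, :140]=0;m[:,255:]=0;m[:200]=0
cn=max(cv2.findContours(m,0,2)[0],key=cv2.contourArea);print(cv2.fitEllipse(cv2.convexHull(cn)),cv2.contourArea(cn))
e=cv2.fitEllipse(cv2.convexHull(cn));print("bat top",ray(T,*e[0],12).round(1))
h2=cv2.cvtColor(S["img"],cv2.COLOR_RGB2HSV)
m=cv2.inRange(h2,(4,120,80),(16,255,255)); m[:245]=0;m[:,:130]=0;m[320:]=0;m[:,270:]=0
cn=max(cv2.findContours(m,0,2)[0],key=cv2.contourArea)
e=cv2.fitEllipse(cv2.convexHull(cn));print("bat S",e,ray(S,*e[0],9).round(1))
E
```

```text
bolt++ [ 573.3 -106.6   26. ]
bolt+- [ 579.4 -251.5   26. ]
bolt-- [ 468.  -255.5   26. ]
camA [ 517.3 -113.    39. ]
camB [ 522.8 -248.2   39. ]
die++ [ 570.2 -129.3   24. ]
die+- [ 572.9 -230.2   24. ]
die-- [ 471.8 -233.    24. ]
bolt++ [ 574.7 -110.4   26. ]
bolt-- [ 468.7 -259.8   26. ]
camA [ 514.9 -113.3   39. ]
camB [ 521.9 -247.6   39. ]
tri A (array([ 516.96315373, -113.76761382,   37.86943285]), [np.float64(0.7710191463085688), np.float64(0.7710191463085113)]) B (array([ 522.8276475 , -248.34329725,   38.37731421]), [np.float64(0.038500875309051094), np.float64(0.038500875309025295)])
((203.55258178710938, 256.1252746582031), (75.35979461669922, 78.27637481689453), 48.56467819213867) 4527.5
bat top [504.9 194.4  12. ]
bat S ((198.23484802246094, 287.8349914550781), (66.29407501220703, 106.46189880371094), 84.22793579101562) [496.5 197.6   9. ]
```

```bash
cat >> h.py <<'E'
from scipy.spatial.transform import Rotation as Ro
HC=np.array([520.,-181.]);HY=0.040
def hw(x,y): 
    c,s=np.cos(HY),np.sin(HY); return HC+np.array([c*x-s*y,s*x+c*y])
def go(x,y,z,yaw=None):
    o=robot.get_obs();R=Ro.from_euler("xyz",o["ee_rot"]).as_matrix()
    d=R.T@(np.array([x,y,z])-o["tcp_pos"])
    r=None
    if yaw is not None:
        R2=Ro.from_euler("xyz",[np.pi,0,yaw]).as_matrix(); r=np.degrees(Ro.from_matrix(R.T@R2).as_rotvec()).round(2)
    print("tool delta mm",d.round(1),"rotvec deg",r,"pos",o["tcp_pos"].round(1),"rpy",o["ee_rot"].round(4),"q",o["q"].round(3),"F",o["wrist_force"].round(1),"M",o["ft_torque"].round(2),"w",round(o["grip_width"],1),"t",round(o["time_s"],2))
E
python3 - <<'E'
from h import *
T=dict(np.load("pics/T0.npz"));S=dict(np.load("pics/S0.npz"))
print("hole",hw(-48,68))
# key handle red mask
for c in(T,S):
    h=cv2.cvtColor(c["img"],cv2.COLOR_RGB2HSV)
    m=cv2.inRange(h,(0,150,40),(6,255,255))|cv2.inRange(h,(172,150,40),(180,255,255)); m[:, :300]=0;m[:200]=0;m[285:]=0;m[:,400:]=0
    cn=max(cv2.findContours(m,0,2)[0],key=cv2.contourArea);print(cv2.minAreaRect(cn),cv2.boundingRect(cn))
    M=cv2.moments(m);print(M["m10"]/M["m00"],M["m01"]/M["m00"])
    print("expect proj key centre",proj(c,[*hw(-48,68),69]),"top",proj(c,[*hw(-48,68),89]))
# slots: dark pixels in disc around cam in top
for n,y in(("A",68),("B",-68)):
    for nm,c in(("T",T),("S",S)):
        up=cv2.cvtColor(cv2.resize(c["img"],None,fx=8,fy=8,interpolation=cv2.INTER_CUBIC),cv2.COLOR_RGB2GRAY)
        H,W=up.shape;pts=[]
        for r in np.arange(-9.5,9.6,.5):
            for t in np.arange(-9,9.1,.5):
                if r*r+t*t>9.5**2: continue
                X=[*hw(r,y+t),39];u,v=proj(c,X);pts.append((r,t,up[int(v*8+3.5),int(u*8+3.5)]))
        p=np.array(pts);g=p[:,2];w=np.clip(np.percentile(g,50)-5-g,0,None)
        # restrict blob: PCA
        mu=(p[:,:2]*w[:,None]).sum(0)/w.sum();d=p[:,:2]-mu;C=(d*w[:,None]).T@d/w.sum()
        e,V=np.linalg.eigh(C);v=V[:,1];v=v*np.sign(v[1])
        print(n,nm,"mu",mu.round(2),"ang",np.arctan2(-v[0],v[1]).round(3),e.round(1))
zoom  # noqa
go(*hw(-48,68),130,-3.10)
E
```

```text
hole [ 469.31912016 -114.97388079]
((327.6529235839844, 259.48822021484375), (19.17412757873535, 4.295003890991211), 85.60128784179688) (325, 250, 6, 20)
327.5975609756098 259.890243902439
expect proj key centre [326.65962646 260.24479568] top [327.59954172 259.63119926]
((350.0769348144531, 231.38458251953125), (24.406808853149414, 16.086305618286133), 33.6900634765625) (342, 219, 18, 25)
350.3720930232558 231.21594684385383
expect proj key centre [349.10108714 232.05056451] top [350.00122815 223.36956028]
A T mu [-0.36 -0.1 ] ang 0.062 [ 2.3 30. ]
A S mu [-0.5   0.49] ang 0.074 [ 2.4 32. ]
B T mu [0.04 0.02] ang 0.252 [ 2.1 29. ]
B S mu [-0.53 -0.22] ang 0.254 [ 2.3 26.4]
tool delta mm [-476.4 -444.1   67.3] rotvec deg [-6.000e-02 -1.000e-02 -2.575e+01] pos [208.1 481.7 196.8] rpy [-3.1406  0.      2.7338] q [ 1.163  0.126 -0.04   1.405 -0.     1.571] F [-0.  -0.2  0.2] M [ 0.01 -0.03 -0.02] w 85.6 t 0.2
```

```bash
python3 -m inch '[{"roll":-3},{"roll":-3}]'; python3 -c "
from h import *
go(*hw(-48,68),130,-3.10)"
```

```text
tool delta mm [-476.4 -444.1   67.3] rotvec deg [-6.000e-02 -1.000e-02 -2.575e+01] pos [208.1 481.7 196.8] rpy [-3.1406  0.      2.7338] q [ 1.163  0.126 -0.04   1.405 -0.     1.571] F [-0.  -0.2  0.2] M [ 0.01 -0.03 -0.02] w 85.6 t 0.2schema error: expected keys x, y, z, roll, gripper
```

```bash
python3 -m inch '[{"x":0,"y":0,"z":0,"roll":-6.5,"gripper":1},{"x":0,"y":0,"z":0,"roll":-6.5,"gripper":1}]'; python3 -c "
from h import *
go(*hw(-48,68),130,-3.10)"
```

```text
time_s: 0.37
tcp_pos: [208.0, 481.4, 196.2]
ee_rot: [-3.139, -0.0, 2.967]
wrist_force: [-0.2, 0.1, 0.3]
grip_width: 85.1
tool delta mm [-361.1 -541.7   67.2] rotvec deg [ -0.12  -0.04 -12.4 ] pos [208.  481.4 196.2] rpy [-3.1395e+00 -5.0000e-04  2.9667e+00] q [ 1.163  0.127 -0.041  1.405 -0.     1.338] F [-0.2  0.1  0.3] M [0.03 0.   0.01] w 85.1 t 0.37
```

```bash
python3 -m inch '[{"x":0,"y":0,"z":0,"roll":-6.2,"gripper":1},{"x":0,"y":0,"z":0,"roll":-6.2,"gripper":1},{"x":-0.0148,"y":-0.038,"z":0,"roll":0,"gripper":1},{"x":-0.0148,"y":-0.038,"z":0,"roll":0,"gripper":1},{"x":-0.0148,"y":-0.038,"z":0,"roll":0,"gripper":1},{"x":-0.0148,"y":-0.038,"z":0,"roll":0,"gripper":1},{"x":-0.0148,"y":-0.038,"z":0,"roll":0,"gripper":1},{"x":-0.0148,"y":-0.038,"z":0,"roll":0,"gripper":1},{"x":-0.0148,"y":-0.038,"z":0,"roll":0,"gripper":1},{"x":-0.0148,"y":-0.038,"z":0,"roll":0,"gripper":1},{"x":-0.0148,"y":-0.038,"z":0,"roll":0,"gripper":1},{"x":-0.0148,"y":-0.038,"z":0,"roll":0,"gripper":1},{"x":-0.0148,"y":-0.038,"z":0,"roll":0,"gripper":1},{"x":-0.0148,"y":-0.038,"z":0,"roll":0,"gripper":1},{"x":-0.0148,"y":-0.038,"z":0,"roll":0,"gripper":1},{"x":0,"y":0,"z":0,"roll":0,"gripper":1}]'; python3 -c "
from h import *
go(*hw(-48,68),130,-3.10)"
```

```text
time_s: 1.7
tcp_pos: [433.5, -12.9, 193.7]
ee_rot: [-3.136, 0.0, -3.074]
wrist_force: [-0.5, -0.3, -0.4]
grip_width: 85.3
tool delta mm [ -28.8 -103.9   64.3] rotvec deg [-0.33  0.02  1.51] pos [433.5 -12.9 193.7] rpy [-3.1359e+00  2.0000e-04 -3.0737e+00] q [-0.025 -0.047 -0.228  1.389 -0.006 -0.093] F [-0.5 -0.3 -0.4] M [-0.    0.03  0.01] w 85.3 t 1.7
```

```bash
python3 -m inch '[{"x":-0.009,"y":-0.034,"z":0.012,"roll":0.8,"gripper":1},{"x":-0.0095,"y":-0.035,"z":0.013,"roll":0.8,"gripper":1},{"x":-0.0095,"y":-0.035,"z":0.012,"roll":0,"gripper":1},{"x":0,"y":0,"z":0,"roll":0,"gripper":1}]'; python3 -c "
from h import *
go(*hw(-48,68),52,-3.10)
zoom('top','t1',290,390,190,280,7)
zoom('scene','s1',290,420,180,280,6)"
```

```text
time_s: 2.03
tcp_pos: [468.7, -120.1, 156.6]
ee_rot: [-3.136, 0.003, -3.105]
wrist_force: [-0.2, 0.4, -0.2]
grip_width: 85.6
tool delta mm [ -0.5   5.7 104.5] rotvec deg [-0.3   0.17 -0.28] pos [ 468.7 -120.1  156.6] rpy [-3.1364e+00  2.9000e-03 -3.1049e+00] q [-0.248  0.047 -0.215  1.304 -0.004 -0.285] F [-0.2  0.4 -0.2] M [0.07 0.03 0.02] w 85.6 t 2.03
```

View pics/s1.png

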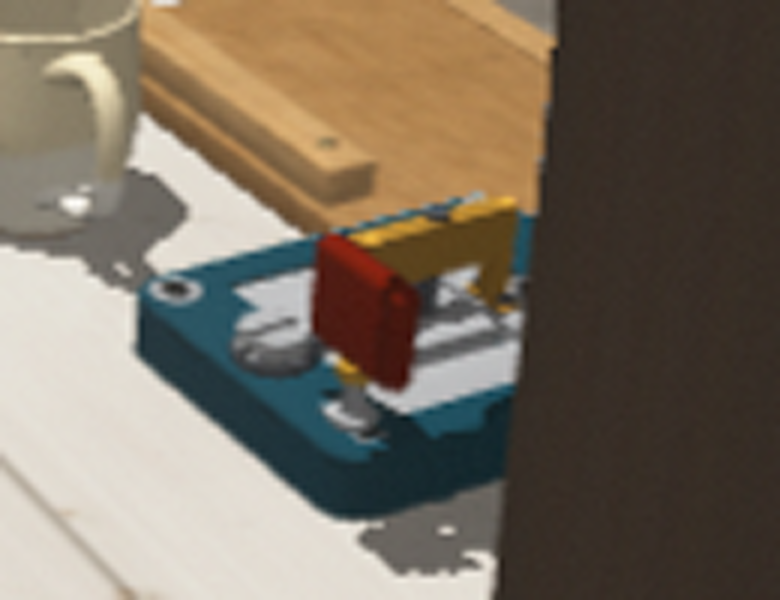

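View pics/t1.png

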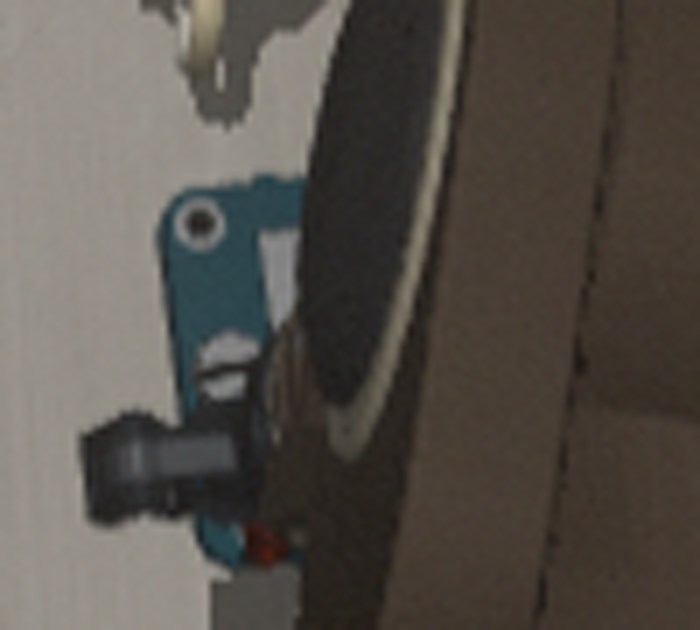

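```bash
python3 -m inch '[{"x":0,"y":0.003,"z":0.025,"roll":0,"gripper":1},{"x":0,"y":0.003,"z":0.025,"roll":0,"gripper":1},{"x":0,"y":0.001,"z":0.02,"roll":-0.3,"gripper":1},{"x":0,"y":0,"z":0,"roll":0,"gripper":1}]'; python3 -c "
from h import *
go(*hw(-48,68),50,-3.10)"
```

```text
time_s: 2.47
tcp_pos: [468.8, -106.6, 89.3]
ee_rot: [-3.138, 0.008, -3.095]
wrist_force: [-0.9, 0.5, 0.8]
grip_width: 85.4
tool delta mm [ 0.2 -8.3 39.3] rotvec deg [-0.18  0.49  0.3 ] pos [ 468.8 -106.6   89.3] rpy [-3.1384  0.0085 -3.0948] q [-2.230e-01  5.800e-02 -3.530e-01  1.151e+00 -1.000e-03 -2.700e-01] F [-0.9  0.5  0.8] M [0.06 0.09 0.02] w 85.4 t 2.47
```

```bash
python3 -m inch '[{"x":0,"y":-0.006,"z":0.004,"roll":0.3,"gripper":1},{"x":0,"y":0,"z":0,"roll":0,"gripper":1},{"x":0,"y":0,"z":0,"roll":0,"gripper":1}]'; python3 -c "
from h import *
go(*hw(-48,68),50,-3.10)"; python3 -m inch '[{"x":0,"y":0,"z":0,"roll":0,"gripper":1},{"x":0,"y":0,"z":0,"roll":0,"gripper":1}]';python3 -c "
from h import *
go(*hw(-48,68),50,-3.10)"
```

```text
time_s: 2.72
tcp_pos: [469.3, -110.5, 87.6]
ee_rot: [-3.138, 0.01, -3.096]
wrist_force: [0.6, -0.8, -0.1]
grip_width: 85.2
tool delta mm [ 0.6 -4.3 37.6] rotvec deg [-0.18  0.56  0.2 ] pos [ 469.3 -110.5   87.6] rpy [-3.1384  0.0098 -3.0964] q [-0.231  0.06  -0.354  1.146 -0.    -0.276] F [ 0.6 -0.8 -0.1] M [ 0.   -0.02  0.05] w 85.2 t 2.72
time_s: 2.88
tcp_pos: [470.6, -110.5, 90.0]
ee_rot: [-3.138, 0.013, -3.096]
wrist_force: [0.6, 0.1, -0.0]
grip_width: 85.6
tool delta mm [ 2.  -4.2 39.9] rotvec deg [-0.23  0.75  0.22] pos [ 470.6 -110.5   90. ] rpy [-3.1376  0.013  -3.0961] q [-0.23   0.058 -0.351  1.148 -0.    -0.276] F [ 0.6  0.1 -0. ] M [-0.02  0.    0.  ] w 85.6 t 2.88
```

```bash
for i in 1 2 3; do python3 -m inch '[{"x":0,"y":0,"z":0,"roll":0,"gripper":1}]'|sed -n 2,3p; done; python3 -m inch '[{"x":0,"y":-0.0042,"z":0.01,"roll":0,"gripper":1}]'|sed -n 2,3p;python3 -m inch '[{"x":0,"y":0,"z":0.01,"roll":0,"gripper":1}]'|sed -n 2,3p
```

```text
tcp_pos: [471.2, -110.6, 90.9]
ee_rot: [-3.137, 0.015, -3.096]
tcp_pos: [471.6, -110.7, 91.5]
ee_rot: [-3.137, 0.016, -3.096]
tcp_pos: [471.9, -110.9, 92.0]
ee_rot: [-3.137, 0.016, -3.096]
tcp_pos: [473.6, -115.2, 83.7]
ee_rot: [-3.136, 0.02, -3.096]
tcp_pos: [474.2, -115.9, 73.3]
ee_rot: [-3.135, 0.021, -3.096]
```

```bash
python3 -m inch '[{"x":0.004,"y":0.0005,"z":0.023,"roll":0,"gripper":1},{"x":0,"y":0,"z":0,"roll":0,"gripper":1}]'; python3 -c "
from h import *
go(*hw(-48,68),50,-3.10)"
```

```text
time_s: 3.47
tcp_pos: [469.5, -115.9, 46.6]
ee_rot: [-3.136, 0.019, -3.097]
wrist_force: [-0.1, 0.2, -1.8]
grip_width: 86.0
tool delta mm [ 0.1  0.9 -3.4] rotvec deg [-0.32  1.06  0.18] pos [ 469.5 -115.9   46.6] rpy [-3.136   0.0186 -3.0968] q [-0.242  0.077 -0.429  1.045 -0.    -0.287] F [-0.1  0.2 -1.8] M [ 0.04  0.04 -0.04] w 86.0 t 3.47
```

```bash
python3 -m inch '[{"x":0,"y":0.0005,"z":-0.001,"roll":0,"gripper":0},{"x":0,"y":0,"z":0,"roll":0,"gripper":0},{"x":0,"y":0,"z":0,"roll":0,"gripper":0},{"x":0,"y":0,"z":0,"roll":0,"gripper":0},{"x":0,"y":0,"z":0,"roll":0,"gripper":0},{"x":0,"y":0,"z":0,"roll":0,"gripper":0}]'; python3 -c "
from h import *
go(*hw(-48,68),50,-3.10)"
```

```text
time_s: 3.97
tcp_pos: [470.0, -115.6, 48.5]
ee_rot: [-3.136, 0.018, -3.097]
wrist_force: [-0.1, -0.5, -0.1]
grip_width: 12.6
tool delta mm [ 0.6  0.7 -1.5] rotvec deg [-0.31  1.05  0.16] pos [ 470.  -115.6   48.5] rpy [-3.1361  0.0183 -3.0972] q [-0.241  0.077 -0.425  1.05  -0.    -0.285] F [-0.1 -0.5 -0.1] M [-0.09  0.01  0.03] w 12.6 t 3.97
```

```bash
python3 -m inch '[{"x":0,"y":0,"z":-0.02,"roll":0,"gripper":0},{"x":0,"y":0,"z":-0.03,"roll":0,"gripper":0},{"x":0,"y":0,"z":-0.015,"roll":0,"gripper":0},{"x":0,"y":0,"z":0,"roll":7,"gripper":0},{"x":0,"y":0,"z":0,"roll":7,"gripper":0},{"x":0,"y":0,"z":0,"roll":7,"gripper":0},{"x":0,"y":0,"z":0,"roll":7,"gripper":0},{"x":0,"y":0,"z":0,"roll":7,"gripper":0},{"x":0,"y":0,"z":0,"roll":7,"gripper":0},{"x":0,"y":0,"z":0,"roll":7,"gripper":0},{"x":0,"y":0,"z":0,"roll":7,"gripper":0},{"x":0,"y":0,"z":0,"roll":7,"gripper":0},{"x":0,"y":0,"z":0,"roll":7,"gripper":0},{"x":0,"y":0,"z":0,"roll":7,"gripper":0},{"x":0,"y":0,"z":0,"roll":0,"gripper":0}]'; python3 -c "
from h import *
go(*hw(0,68),109,-3.10-1.571+.068)
zoom('scene','s2',290,420,160,260,6)"
```

```text
time_s: 5.22
tcp_pos: [470.2, -115.1, 120.7]
ee_rot: [3.12, 0.011, 1.807]
wrist_force: [0.5, 1.0, -0.8]
grip_width: 9.8
tool delta mm [-8.8 46.  12.8] rotvec deg [1.27 0.56 7.25] pos [ 470.2 -115.1  120.7] rpy [3.12   0.0111 1.8066] q [-0.24   0.039 -0.303  1.205  0.     1.095] F [ 0.5  1.  -0.8] M [-0.   -0.02  0.01] w 9.8 t 5.22
```

View pics/s2.png

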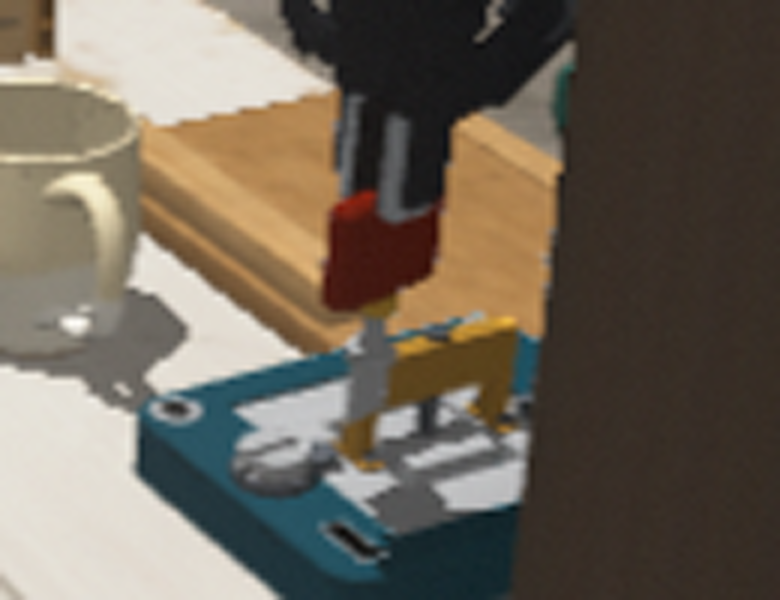

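```bash
python3 -c "
from h import *
zoom('scene','s3',330,400,160,240,9)
zoom('top','t3',290,390,190,280,7)
go(*hw(-48,68),109)
"
```

```text
tool delta mm [ 0.5 -1.  11.6] rotvec deg None pos [ 470.1 -115.1  120.6] rpy [3.1202 0.0112 1.8131] q [-0.24   0.039 -0.303  1.205  0.     1.088] F [ 0.3 -0.4 -1.1] M [ 0.03  0.02 -0.02] w 9.5 t 5.37
```

View pics/s3.png

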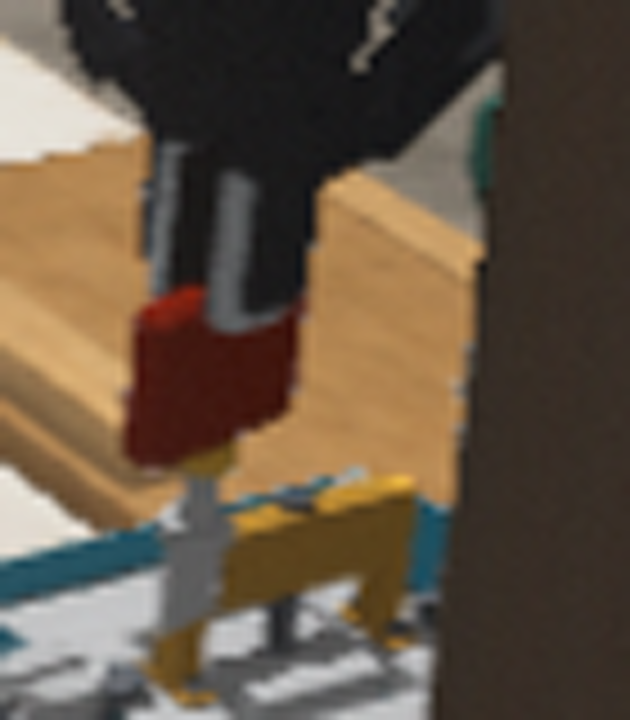

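View pics/t3.png

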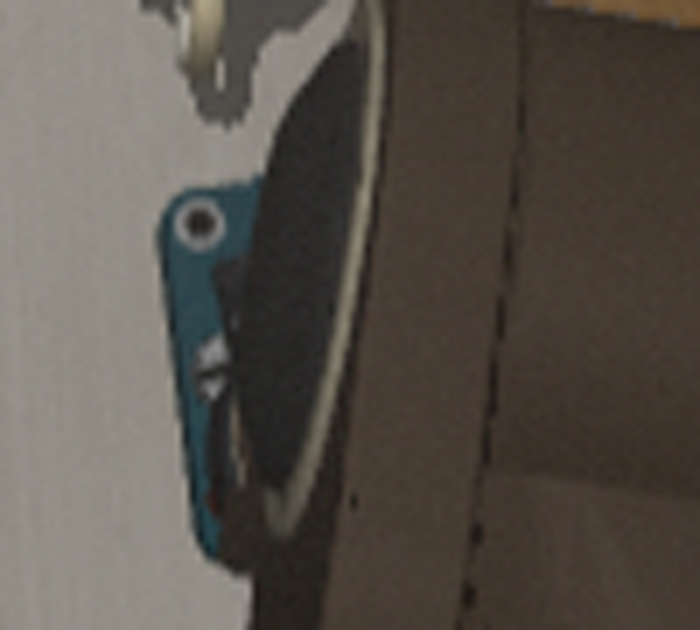

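```bash
python3 -c "
from h import *
S=dict(np.load('pics/s3.npz'))
for z in (100,105,110,115,120,125,130,140): print(z, proj(S,[470.1,-115.1,z]).round(1), ((proj(S,[470.1,-115.1,z])-[330,160])*9+4).round(0))
print(ray(S,330+208/9,160+625/9,50))
"
```

```text
100 [350.3 218.3] [187. 529.]
105 [350.6 216.1] [189. 509.]
110 [350.8 213.9] [191. 489.]
115 [351.  211.7] [193. 469.]
120 [351.3 209.4] [195. 449.]
125 [351.5 207.1] [197. 428.]
130 [351.7 204.9] [200. 408.]
140 [352.2 200.3] [204. 367.]
[ 502.10381666 -149.26093749   50.        ]
```

```bash
python3 -c "
from h import *
S=dict(np.load('pics/s3.npz'))
print(proj(S,[208,482,197]),proj(S,[208,482,210]), proj(S,[208,482,216]))
a=cv2.imread('pics/scene0.png')[200:350,0:110]
cv2.imwrite('pics/g0.png',cv2.resize(a,None,fx=4,fy=4,interpolation=cv2.INTER_CUBIC))
a=dict(np.load('pics/s3.npz'))['img'][100:240,320:420,::-1]
a=cv2.convertScaleAbs(a,alpha=2.2,beta=10)
cv2.imwrite('pics/g1.png',cv2.resize(a,None,fx=4.2,fy=4.2,interpolation=cv2.INTER_CUBIC))
"
```

```text
[ 13.97545186 361.22905036] [ 11.07399923 351.55856694] [  9.71098301 347.01566123]
```

View pics/g0.png

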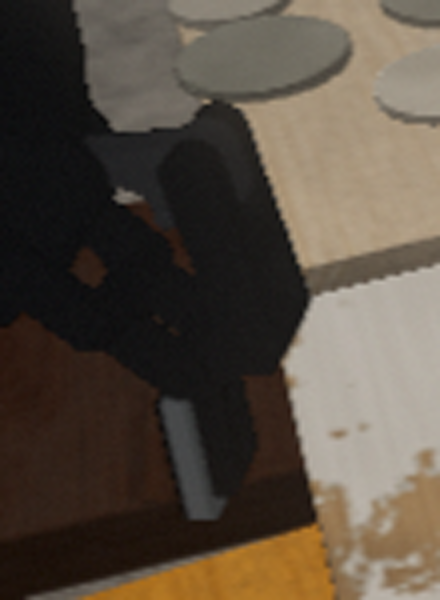

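View pics/g1.png

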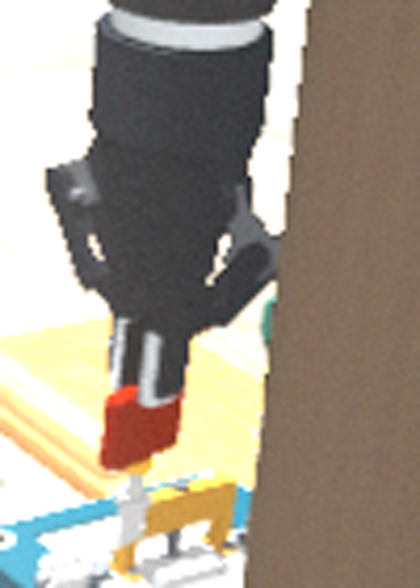

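```bash
python3 -c "
from h import *
S=dict(np.load('pics/s3.npz'))
d=np.array([.396,.918])
for z in (197,203,210,217,225):
  for s in(-42,-56): print(z,s,proj(S,[*(np.array([208,482])+s*d),z]).round(0))
print('now')
d=np.array([.97,.24])
for z in(121,130,140,150):
  for s in(-7,-20): 
    for w in (-11,11): print(z,s,w,((proj(S,[470+s*d[0]+w*d[1],-115+s*d[1]-w*d[0],z])-[320,100])*4.2).round(0))
"
```

```text
197 -42 [ 56. 360.]
197 -56 [ 70. 360.]
203 -42 [ 55. 356.]
203 -56 [ 69. 356.]
210 -42 [ 54. 351.]
210 -56 [ 68. 350.]
217 -42 [ 52. 345.]
217 -56 [ 67. 345.]
225 -42 [ 51. 339.]
225 -56 [ 65. 339.]
now
121 -7 -11 [127. 470.]
121 -7 11 [158. 456.]
121 -20 -11 [148. 480.]
121 -20 11 [180. 467.]
130 -7 -11 [129. 453.]
130 -7 11 [160. 439.]
130 -20 -11 [150. 463.]
130 -20 11 [182. 449.]
140 -7 -11 [131. 433.]
140 -7 11 [162. 420.]
140 -20 -11 [152. 443.]
140 -20 11 [184. 430.]
150 -7 -11 [133. 414.]
150 -7 11 [165. 401.]
150 -20 -11 [154. 424.]
150 -20 11 [186. 410.]
```

```bash
python3 -m inch '[{"x":0,"y":0,"z":0,"roll":-7,"gripper":0},{"x":0,"y":0,"z":0,"roll":-7,"gripper":0},{"x":0,"y":0,"z":0,"roll":-7,"gripper":0},{"x":0,"y":0,"z":0,"roll":-7,"gripper":0},{"x":0,"y":0,"z":0,"roll":-7,"gripper":0},{"x":0,"y":0,"z":0,"roll":-7,"gripper":0},{"x":0,"y":0,"z":0,"roll":-7,"gripper":0},{"x":0,"y":0,"z":0,"roll":-7,"gripper":0},{"x":0,"y":0,"z":0,"roll":-7,"gripper":0},{"x":0,"y":0,"z":0,"roll":-7,"gripper":0},{"x":0,"y":0,"z":0,"roll":-7,"gripper":0},{"x":0,"y":0,"z":0,"roll":0,"gripper":0},{"x":0,"y":0,"z":0,"roll":0,"gripper":0}]'; python3 -c "
from h import *
go(470,-115.6,80,-3.097)
zoom('scene','s4',330,400,160,240,9)"
```

```text
time_s: 6.45
tcp_pos: [470.1, -115.0, 121.0]
ee_rot: [-3.135, 0.023, -3.085]
wrist_force: [0.2, 0.5, -1.6]
grip_width: 9.5
tool delta mm [ 1.1 -0.3 40.9] rotvec deg [-0.39  1.33  0.7 ] pos [ 470.1 -115.   121. ] rpy [-3.1346  0.0231 -3.0847] q [-0.24   0.038 -0.303  1.205  0.    -0.297] F [ 0.2  0.5 -1.6] M [-0.03 -0.03  0.01] w 9.5 t 6.45
```

View pics/s4.png

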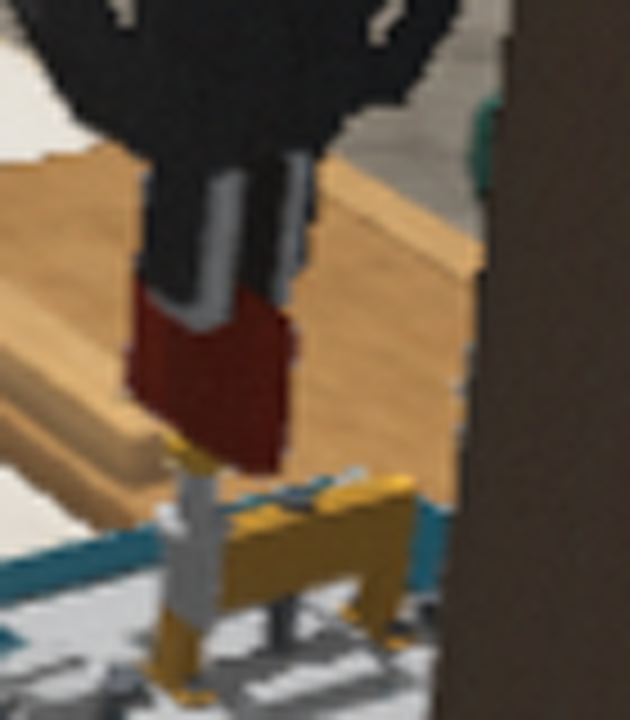

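The pads reach only about 10 mm down the handle, so the true finger tips sit roughly 28 mm behind the reported TCP. I'll put the key back in its hole and grip it deeper.

```bash
python3 -m inch '[{"x":0,"y":-0.0005,"z":0.025,"roll":0.7,"gripper":0},{"x":0,"y":0,"z":0.016,"roll":0,"gripper":0},{"x":0,"y":0,"z":0,"roll":0,"gripper":0}]'; python3 -c "
from h import *
go(470,-115.6,48.5,-3.097)"
```

```text
time_s: 6.75
tcp_pos: [472.6, -116.2, 80.4]
ee_rot: [-3.134, 0.027, -3.103]
wrist_force: [0.3, 0.0, -1.2]
grip_width: 9.9
tool delta mm [ 3.4  0.9 31.8] rotvec deg [-0.45  1.55 -0.36] pos [ 472.6 -116.2   80.4] rpy [-3.1339  0.0271 -3.1031] q [-0.241  0.056 -0.375  1.112  0.    -0.279] F [ 0.3  0.  -1.2] M [0.01 0.01 0.01] w 9.9 t 6.75
```

```bash
python3 -m inch '[{"x":0.0032,"y":0.0008,"z":0,"roll":0,"gripper":0},{"x":0.001,"y":0,"z":0.012,"roll":0,"gripper":0},{"x":0.0,"y":0,"z":0.01,"roll":0,"gripper":0},{"x":0,"y":0,"z":0,"roll":0,"gripper":0}]'; python3 -c "
from h import *
go(470,-115.6,48.5,-3.097)
zoom('scene','s5',320,400,180,250,9)"
```

```text
time_s: 7.08
tcp_pos: [469.0, -115.7, 59.7]
ee_rot: [-3.134, 0.028, -3.106]
wrist_force: [0.4, -0.8, -1.3]
grip_width: 10.0
tool delta mm [-0.7  0.1 11.2] rotvec deg [-0.46  1.61 -0.55] pos [ 469.  -115.7   59.7] rpy [-3.1337  0.0282 -3.1065] q [-0.242  0.06  -0.418  1.064  0.    -0.277] F [ 0.4 -0.8 -1.3] M [0.03 0.05 0.05] w 10.0 t 7.08
```

View pics/s5.png

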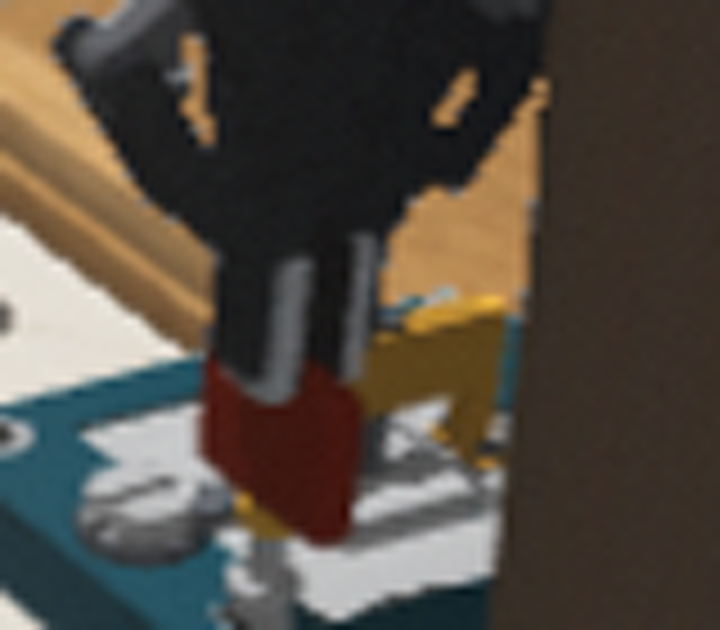

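Force is low and the blade seems to be entering the hole. I'll keep going down.

```bash
python3 -m inch '[{"x":-0.0005,"y":0,"z":0.008,"roll":-0.3,"gripper":0},{"x":0,"y":0,"z":0.004,"roll":0,"gripper":0},{"x":0,"y":0,"z":0,"roll":0,"gripper":0}]'; python3 -c "
from h import *
go(470,-115.6,48.5,-3.097)
zoom('scene','s6',320,400,180,250,9)"
```

```text
time_s: 7.38
tcp_pos: [471.4, -116.1, 49.6]
ee_rot: [-3.132, 0.032, -3.101]
wrist_force: [-0.1, -0.2, -1.9]
grip_width: 9.6
tool delta mm [1.4 0.6 1.1] rotvec deg [-0.53  1.81 -0.24] pos [ 471.4 -116.1   49.6] rpy [-3.1324  0.0316 -3.101 ] q [-0.242  0.067 -0.433  1.037 -0.    -0.282] F [-0.1 -0.2 -1.9] M [0.05 0.1  0.04] w 9.6 t 7.38
```

View pics/s6.png

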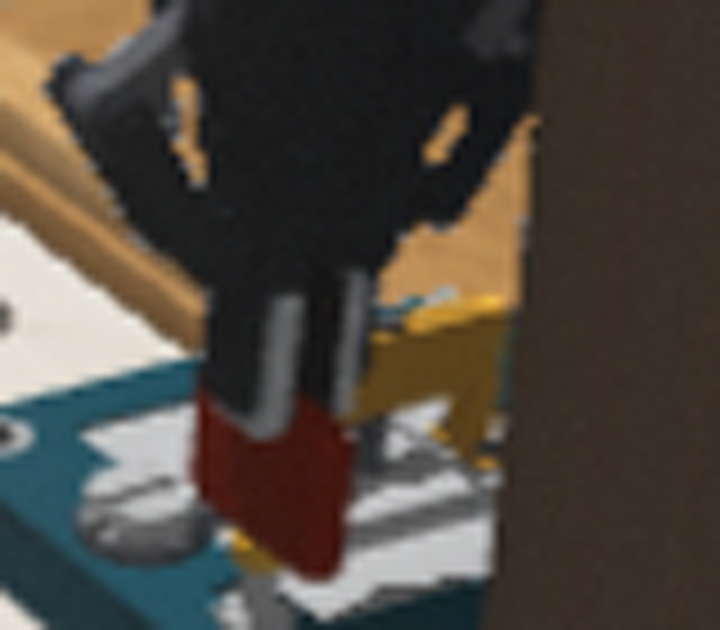

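```bash
python3 -m inch '[{"x":0,"y":0,"z":0,"roll":0,"gripper":0.5},{"x":0,"y":0,"z":0,"roll":0,"gripper":0.5},{"x":0,"y":0,"z":0,"roll":0,"gripper":0.5},{"x":0.0005,"y":0.0005,"z":0.01,"roll":0,"gripper":0.5},{"x":0,"y":0,"z":0.009,"roll":0,"gripper":0.5},{"x":0,"y":0,"z":0,"roll":0,"gripper":0.5}]'; python3 -c "
from h import *
go(470,-115.6,32,-3.097)
zoom('scene','s7',320,400,180,250,9)"
```

```text
time_s: 7.93
tcp_pos: [473.6, -116.2, 31.2]
ee_rot: [-3.131, 0.036, -3.101]
wrist_force: [0.4, -0.0, -0.2]
grip_width: 42.9
tool delta mm [ 3.5  0.7 -0.9] rotvec deg [-0.59  2.06 -0.25] pos [ 473.6 -116.2   31.2] rpy [-3.1313  0.0361 -3.1011] q [-0.241  0.079 -0.463  0.991  0.    -0.281] F [ 0.4 -0.  -0.2] M [0.01 0.01 0.02] w 42.9 t 7.93
```

View pics/s7.png

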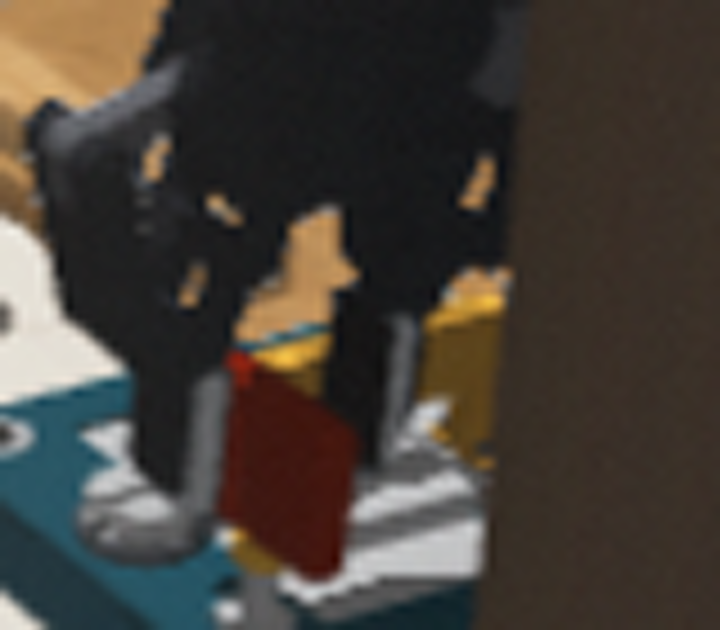

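```bash
cat > st.py <<'E'
from h import *
o=robot.get_obs();R=Ro.from_euler("xyz",o["ee_rot"]).as_matrix()
print("axis tilt mrad",(R[:,2][:2]*1000).round(1),"pos",o["tcp_pos"].round(1),"F",o["wrist_force"].round(1),"t",round(o["time_s"],2),"w",round(o["grip_width"],1))
E
python3 st.py; python3 -m inch '[{"x":0,"y":0,"z":-0.035,"roll":0,"gripper":0.5}]'>/dev/null; python3 st.py;python3 -m inch '[{"x":0,"y":0,"z":-0.035,"roll":0,"gripper":0.5}]'>/dev/null; python3 st.py; python3 -m inch '[{"x":0,"y":0,"z":0,"roll":0,"gripper":0.5}]'>/dev/null; python3 st.py;  python3 -m inch '[{"x":0,"y":0,"z":0,"roll":0,"gripper":0.5}]'>/dev/null; python3 st.py
```

```text
axis tilt mrad [36.5 -8.9] pos [ 473.6 -116.2   31.7] F [ 0.4 -0.2  0.1] t 7.98 w 42.8
axis tilt mrad [25.7 -6.2] pos [ 468.  -114.8   60.9] F [-0.  -0.2 -0.1] t 8.07 w 42.7
axis tilt mrad [21.8 -5.2] pos [ 465.5 -114.2   95.2] F [ 1.2 -0.1  0.7] t 8.15 w 42.6
axis tilt mrad [28.4 -6.8] pos [ 468.  -114.8  100.5] F [ 0.6 -0.2  0.9] t 8.23 w 42.4
axis tilt mrad [29.8 -7.1] pos [ 468.5 -114.9  101.3] F [ 0.4  0.1 -0.7] t 8.32 w 42.7
```

```bash
n='[{"x":0,"y":0,"z":0,"roll":0,"gripper":0.5}]'; u='[{"x":0,"y":0,"z":-0.005,"roll":0,"gripper":0.5}]'; python3 -m inch '[{"x":0,"y":0,"z":0,"roll":0,"gripper":0.5},{"x":0,"y":0,"z":0,"roll":0,"gripper":0.5}]' >/dev/null; python3 st.py; python3 -m inch '[{"x":0,"y":0,"z":-0.005,"roll":0,"gripper":0.5},{"x":0,"y":0,"z":-0.005,"roll":0,"gripper":0.5},{"x":0,"y":0,"z":-0.005,"roll":0,"gripper":0.5},{"x":0,"y":0,"z":-0.005,"roll":0,"gripper":0.5},{"x":0,"y":0,"z":-0.005,"roll":0,"gripper":0.5},{"x":0,"y":0,"z":-0.005,"roll":0,"gripper":0.5}]' >/dev/null; python3 st.py;  python3 -m inch '[{"x":0,"y":0,"z":0,"roll":0,"gripper":0.5},{"x":0,"y":0,"z":0,"roll":0,"gripper":0.5}]' >/dev/null; python3 st.py
```

```text
axis tilt mrad [30.9 -7.4] pos [ 468.9 -115.   101.1] F [ 0.3  0.  -0.1] t 8.48 w 43.1
axis tilt mrad [23.8 -5.7] pos [ 465.5 -114.2  129.6] F [-0.4  0.2 -0.2] t 8.98 w 42.9
axis tilt mrad [26.  -6.2] pos [ 466.3 -114.4  131.3] F [-0.1  0.4  0.2] t 9.15 w 43.0
```

```bash
python3 -m inch '[{"x":0,"y":0,"z":-0.02,"roll":0,"gripper":0.5},{"x":0,"y":0,"z":-0.02,"roll":0,"gripper":0.5},{"x":0,"y":0,"z":-0.02,"roll":0,"gripper":0.5},{"x":0,"y":0,"z":-0.01,"roll":0,"gripper":0.5},{"x":0,"y":0,"z":-0.005,"roll":0,"gripper":0.5},{"x":0,"y":0,"z":0,"roll":0,"gripper":0.5}]' >/dev/null; python3 st.py;  python3 -m inch '[{"x":0,"y":0,"z":0.01,"roll":0,"gripper":0.5},{"x":0,"y":0,"z":0.02,"roll":0,"gripper":0.5},{"x":0,"y":0,"z":0.02,"roll":0,"gripper":0.5},{"x":0,"y":0,"z":0.02,"roll":0,"gripper":0.5},{"x":0,"y":0,"z":0.01,"roll":0,"gripper":0.5},{"x":0,"y":0,"z":0,"roll":0,"gripper":0.5}]' >/dev/null; python3 st.py;  python3 -m inch '[{"x":-0.01,"y":0,"z":0,"roll":0,"gripper":0.5},{"x":-0.02,"y":0,"z":0,"roll":0,"gripper":0.5},{"x":-0.01,"y":0,"z":0,"roll":0,"gripper":0.5},{"x":0,"y":0,"z":0,"roll":0,"gripper":0.5}]' >/dev/null; python3 st.py;  python3 -m inch '[{"x":0.01,"y":0,"z":0,"roll":0,"gripper":0.5},{"x":0.02,"y":0,"z":0,"roll":0,"gripper":0.5},{"x":0.01,"y":0,"z":0,"roll":0,"gripper":0.5},{"x":0,"y":0,"z":0,"roll":0,"gripper":0.5}]' >/dev/null; python3 st.py
```

```text
axis tilt mrad [22.7 -5.4] pos [ 463.2 -113.7  207.4] F [ 0.7 -0.2 -0.8] t 9.65 w 42.8
axis tilt mrad [17.7 -4.2] pos [ 462.7 -113.5  115.9] F [-0.2 -0.7 -0.6] t 10.15 w 43.0
axis tilt mrad [12.9 -3. ] pos [ 502.9 -111.3  113.5] F [-0.  -0.2 -0.4] t 10.48 w 42.6
axis tilt mrad [12.  -3.1] pos [ 460.9 -112.8  112.9] F [-0.5  0.3  0.8] t 10.82 w 42.8
```

```bash
python3 -m inch '[{"x":-0.01,"y":0,"z":0,"roll":0,"gripper":0.5},{"x":-0.02,"y":0,"z":0,"roll":0,"gripper":0.5},{"x":-0.02,"y":0,"z":0,"roll":0,"gripper":0.5},{"x":-0.01,"y":0,"z":0,"roll":0,"gripper":0.5},{"x":0.01,"y":0,"z":0,"roll":0,"gripper":0.5},{"x":0.02,"y":0,"z":0,"roll":0,"gripper":0.5},{"x":0.01,"y":0,"z":0,"roll":0,"gripper":0.5}]' >/dev/null; python3 st.py;  python3 -m inch '[{"x":0,"y":0,"z":-0.01,"roll":0,"gripper":0.5},{"x":0,"y":0,"z":-0.02,"roll":0,"gripper":0.5},{"x":0,"y":0,"z":-0.02,"roll":0,"gripper":0.5},{"x":0,"y":0,"z":0.01,"roll":0,"gripper":0.5},{"x":0,"y":0,"z":0.02,"roll":0,"gripper":0.5},{"x":0,"y":0,"z":0.02,"roll":0,"gripper":0.5}]' >/dev/null; python3 st.py; python3 -c "
from h import *
go(469.5,-115.2,32,-3.10)"
```

```text
axis tilt mrad [18.4 -4.1] pos [ 486.7 -112.3  114.8] F [-0.3  0.3  0.5] t 11.4 w 42.8
axis tilt mrad [29.7 -6.5] pos [ 488.2 -113.2  124.3] F [ 1.1  0.2 -0.7] t 11.9 w 42.9
tool delta mm [21.5 -0.6 91.7] rotvec deg [-0.44  1.69 -0.16] pos [ 488.2 -113.2  124.3] rpy [-3.134   0.0295 -3.1027] q [-0.228  0.064 -0.269  1.208  0.    -0.267] F [ 1.1  0.2 -0.7] M [ 0.    0.05 -0.01] w 42.9 t 11.9
```

```bash
python3 -m inch '[{"x":0.004,"y":0,"z":0.01,"roll":0,"gripper":0.5},{"x":0.002,"y":0,"z":0.005,"roll":0,"gripper":0.5}]' >/dev/null; python3 st.py;  python3 -m inch '[{"x":0.008,"y":0,"z":0.01,"roll":0,"gripper":0.5},{"x":0.004,"y":0,"z":0.02,"roll":0,"gripper":0.5},{"x":0.002,"y":0,"z":0.02,"roll":0,"gripper":0.5},{"x":0,"y":0,"z":0.01,"roll":0,"gripper":0.5}]' >/dev/null; python3 st.py; python3 -c "
from h import *
go(469.5,-115.2,32,-3.10)"
```

```text
axis tilt mrad [29.  -6.2] pos [ 482.1 -113.4  107.3] F [-1.  -0.1  0.2] t 12.07 w 42.8
axis tilt mrad [33.8 -7.3] pos [ 470.4 -114.8   48.1] F [-0.5  0.2  0.2] t 12.4 w 42.5
tool delta mm [ 1.4 -0.2 16.1] rotvec deg [-0.5   1.92 -0.19] pos [ 470.4 -114.8   48.1] rpy [-3.133   0.0335 -3.1032] q [-2.400e-01  6.400e-02 -4.400e-01  1.032e+00  1.000e-03 -2.780e-01] F [-0.5  0.2  0.2] M [-0.    0.1   0.01] w 42.5 t 12.4
```

```bash
python3 -m inch '[{"x":0.002,"y":-0.0002,"z":0.007,"roll":0,"gripper":0.5},{"x":0.001,"y":0,"z":0.006,"roll":0,"gripper":0.5},{"x":0,"y":0,"z":0,"roll":0,"gripper":0.5}]' >/dev/null; python3 st.py; python3 -c "
from h import *
go(468.7,-115.0,33,-3.10)"
```

```text
axis tilt mrad [32.  -6.8] pos [ 466.8 -115.2   33.6] F [-0.9 -0.4 -0.4] t 12.65 w 42.5
tool delta mm [-1.9  0.1  0.6] rotvec deg [-0.46  1.81 -0.21] pos [ 466.8 -115.2   33.6] rpy [-3.1336  0.0317 -3.1035] q [-2.430e-01  6.900e-02 -4.680e-01  1.001e+00  1.000e-03 -2.810e-01] F [-0.9 -0.4 -0.4] M [0.01 0.03 0.02] w 42.5 t 12.65
```

```bash
python3 -m inch '[{"x":-0.0018,"y":0.0,"z":0,"roll":0,"gripper":0.5},{"x":0,"y":0,"z":0,"roll":0,"gripper":0},{"x":0,"y":0,"z":0,"roll":0,"gripper":0},{"x":0,"y":0,"z":0,"roll":0,"gripper":0},{"x":0,"y":0,"z":0,"roll":0,"gripper":0},{"x":0,"y":0,"z":0,"roll":0,"gripper":0}]' >/dev/null; python3 st.py; python3 -c "
from h import *
go(468.7,-115.0,33,-3.10)
zoom('scene','s8',320,400,180,250,9)"
```

```text
axis tilt mrad [35.7 -7.7] pos [ 471.  -115.6   36.6] F [-0.  -0.3 -1.1] t 13.15 w 10.7
tool delta mm [2.4 0.7 3.5] rotvec deg [-0.52  2.03 -0.2 ] pos [ 471.  -115.6   36.6] rpy [-3.1325  0.0354 -3.1033] q [-2.410e-01  7.100e-02 -4.590e-01  1.004e+00  1.000e-03 -2.790e-01] F [-0.  -0.3 -1.1] M [-0.01  0.15  0.  ] w 10.7 t 13.15
```

View pics/s8.png

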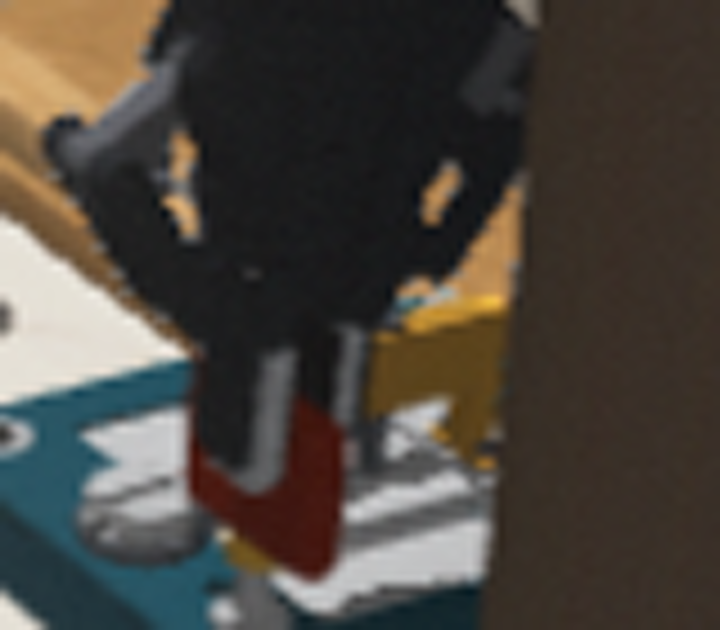

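```bash
cat >> h.py <<'E'
def tool():
    o=robot.get_obs();return Ro.from_euler("xyz",o["ee_rot"]).as_matrix(),o["tcp_pos"],o
def keynow(): # key tip pos, blade dir (handle y), axis up
    g=np.load("grasp.npz");R,p,o=tool();return p+R@g["tip"],R@g["by"],R@g["up"],o
def kgo(x,y,ztip,ang): # ang: desired world angle of blade line
    tip,by,up,o=keynow();R,p,_=tool()
    d=R.T@(np.array([x,y,ztip])-tip); a=np.arctan2(by[1],by[0]); e=(ang-a+np.pi/2)%np.pi-np.pi/2
    # rotate about tool z by r moves tip: compensate
    r=-e; g=np.load("grasp.npz")["tip"]; c,s=np.cos(r),np.sin(r); Rz=np.array([[c,-s,0],[s,c,0],[0,0,1]])
    d2=d-(Rz@g-g)
    print("tip",tip.round(1),"up",up.round(3),"move(tool) no-roll",d.round(1),"with roll",d2.round(1),"roll deg",round(np.degrees(r),1),"F",o["wrist_force"].round(1),"M",o["ft_torque"].round(2),"w",round(o["grip_width"],1),"t",round(o["time_s"],2),"axis",(R[:2,2]*1000).round(0))
E
python3 - <<'E'
from h import *
R,p,o=tool()
k=np.array([469.4,-115.3,4.])
np.savez("grasp.npz",tip=R.T@(k-p),by=R.T@np.array([np.cos(HY),np.sin(HY),0]),up=R.T@np.array([0,0,1.]))
print(R.T@(k-p)); kgo(*hw(0,68),64,HY+np.pi/2+.068)
E
```

```text
[ 2.74460403  0.60275611 32.46616224]
tip [ 469.4 -115.3    4. ] up [-0.  0.  1.] move(tool) no-roll [-50.   -0.1 -58.3] with roll [-46.9  -2.3 -58.3] roll deg 86.1 F [-1.1  0.7 -0.3] M [0.   0.1  0.05] w 10.9 t 13.2 axis [36. -8.]
```

```bash
python3 -m inch '[{"x":0,"y":0,"z":-0.01,"roll":0,"gripper":0},{"x":0,"y":0,"z":-0.02,"roll":0,"gripper":0},{"x":0,"y":0,"z":-0.02,"roll":0,"gripper":0},{"x":0,"y":0,"z":-0.01,"roll":0,"gripper":0},{"x":0,"y":0,"z":0,"roll":7,"gripper":0},{"x":0,"y":0,"z":0,"roll":7,"gripper":0},{"x":0,"y":0,"z":0,"roll":7,"gripper":0},{"x":0,"y":0,"z":0,"roll":7,"gripper":0},{"x":0,"y":0,"z":0,"roll":7,"gripper":0},{"x":0,"y":0,"z":0,"roll":7,"gripper":0},{"x":0,"y":0,"z":0,"roll":7,"gripper":0},{"x":0,"y":0,"z":0,"roll":7,"gripper":0},{"x":0,"y":0,"z":0,"roll":7,"gripper":0},{"x":0,"y":0,"z":0,"roll":7,"gripper":0},{"x":0,"y":0,"z":0,"roll":7,"gripper":0},{"x":0,"y":0,"z":0,"roll":5,"gripper":0},{"x":0,"y":0,"z":0,"roll":0,"gripper":0}]'; python3 -c "
from h import *
kgo(*hw(0,68),64,HY+np.pi/2+.068)
zoom('scene','s9',330,400,160,240,9)"
```

```text
time_s: 14.62
tcp_pos: [470.1, -115.1, 112.9]
ee_rot: [3.099, 0.015, 1.708]
wrist_force: [0.0, 0.2, -0.2]
grip_width: 10.5
tip [ 471.8 -112.6   80.5] up [-0.048 -0.027  0.998] move(tool) no-roll [-6.4 44.3 18.5] with roll [-6.4 44.2 18.5] roll deg 1.8 F [ 0.   0.2 -0.2] M [-0.01  0.02  0.01] w 10.5 t 14.62 axis [44. -9.]
```

View pics/s9.png

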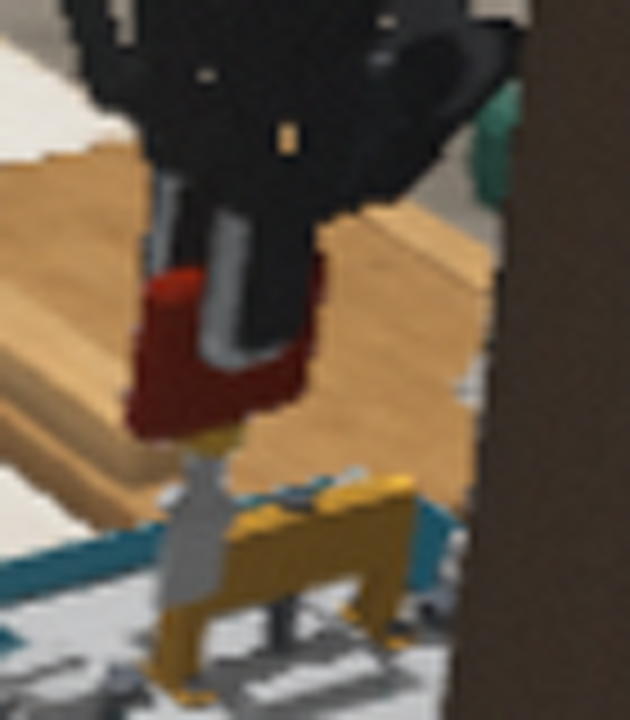

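```bash
python3 -m inch '[{"x":-0.001,"y":0.008,"z":0,"roll":0,"gripper":0},{"x":-0.002,"y":0.014,"z":0,"roll":0,"gripper":0},{"x":-0.002,"y":0.014,"z":0,"roll":1,"gripper":0},{"x":-0.001,"y":0.008,"z":0,"roll":0.8,"gripper":0},{"x":0,"y":0,"z":0,"roll":0,"gripper":0}]'; python3 -c "
from h import *
S=dict(np.load('pics/s9.npz'));print((proj(S,[471.8,-112.6,80.5])-[330,160])*9+4)
kgo(*hw(0,68),64,HY+np.pi/2+.068)"
```

```text
time_s: 15.08
tcp_pos: [518.0, -114.9, 117.0]
ee_rot: [3.096, 0.015, 1.689]
wrist_force: [-0.3, -0.4, -1.6]
grip_width: 10.4
[165.37942622 604.9033781 ]
tip [ 519.8 -112.4   84.6] up [-0.052 -0.027  0.998] move(tool) no-roll [-0.1 -3.5 20.4] with roll [-0.1 -3.6 20.4] roll deg 0.8 F [-0.3 -0.4 -1.6] M [0.02 0.12 0.02] w 10.4 t 15.08 axis [47. -9.]
```

```bash
python3 -c "
from h import *
S=dict(np.load('pics/s9.npz'))
tip=np.array([471.8,-112.6,80.5]);up=np.array([-.048,-.027,.998]);up/=np.linalg.norm(up)
f=lambda X:((proj(S,X)-[330,160])*9+4).round(0)
print('handle c',f(tip+65*up),'neck',f(tip+45*up),'blade top',f(tip+22*up))
import numpy as np
by=np.array([-.1,.99,-0.0]); 
for s in(-9,9): print('corner',f(tip+s*by))
for s in(-25,25): print('hb',f(tip+45*up+s*by),f(tip+85*up+s*by))
zoom('scene','s10',320,400,160,240,9)
"
```

```text
handle c [207. 348.] neck [194. 429.] blade top [179. 520.]
corner [196. 595.]
corner [134. 615.]
hb [281. 403.] [309. 241.]
hb [105. 455.] [130. 290.]
```

View pics/s10.png

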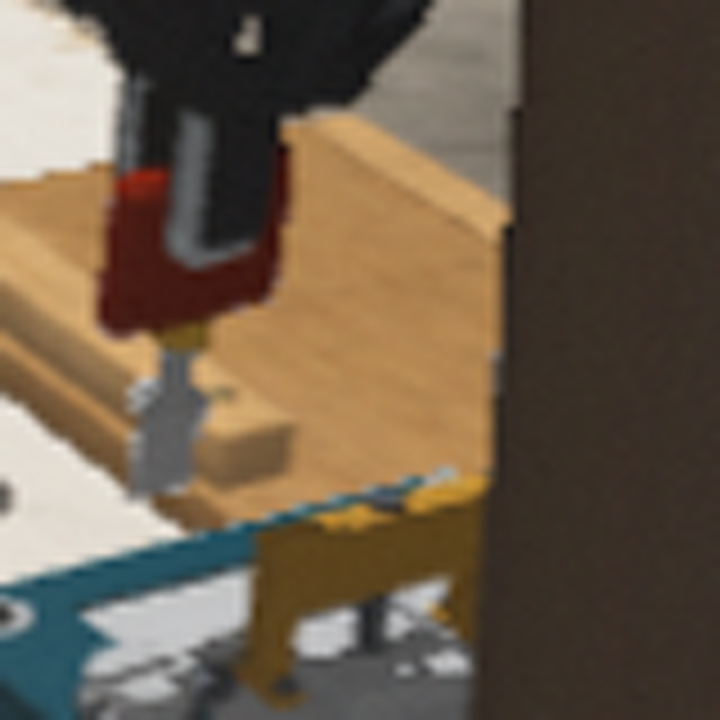

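```bash
python3 -c "
from h import *
S=dict(np.load('pics/s10.npz'));R,p,o=tool()
f=lambda X:((proj(S,X)-[320,160])*9+4).round(0)
for b in(26,30):
  for y in (-5.5,-15,5.5,15):
    print(b,y,[f(p+R@np.array([x,y,-b])) for x in(-11,11)])
tip,by,up,_=keynow()
print(by); print('blade corners',f(tip-9*by),f(tip+9*by),'neck',f(tip+45*up),[f(tip+45*up+s*by) for s in (-25,25)])
"
```

```text
26 -5.5 [array([230., 272.]), array([154., 295.])]
26 -15 [array([258., 289.]), array([182., 312.])]
26 5.5 [array([199., 252.]), array([123., 275.])]
26 15 [array([172., 235.]), array([ 96., 258.])]
30 -5.5 [array([232., 256.]), array([156., 279.])]
30 -15 [array([260., 273.]), array([183., 296.])]
30 5.5 [array([200., 236.]), array([125., 259.])]
30 15 [array([174., 220.]), array([ 98., 242.])]
[ 0.12173086 -0.99235342 -0.02040332]
blade corners [111. 508.] [171. 490.] neck [166. 327.] [array([ 80., 350.]), array([250., 304.])]
```

```bash
python3 -c "
from h import *
S=dict(np.load('pics/s8.npz'))
f=lambda X:((proj(S,X)-[320,180])*9+4).round(0)
for kx in(467,469.4,472,474.5):
  k=np.array([kx,-115.3,0]);b=np.array([np.cos(HY),np.sin(HY),0])
  print(kx,[f(k+s*b+[0,0,49]) for s in(-25,25)],[f(k+s*b+[0,0,89]) for s in(-25,25)])
h=cv2.cvtColor(S['img'],cv2.COLOR_RGB2HSV)
m=cv2.inRange(h,(0,150,30),(6,255,255))|cv2.inRange(h,(172,150,30),(180,255,255));m[:180]=0;m[:,:320]=0;m[250:]=0;m[:,400:]=0
ys,xs=np.nonzero(m);print(((xs.min()-320)*9,(xs.max()+1-320)*9,(ys.max()+1-180)*9))
S=dict(np.load('pics/S0.npz'));h=cv2.cvtColor(S['img'],cv2.COLOR_RGB2HSV)
m=cv2.inRange(h,(0,150,30),(6,255,255))|cv2.inRange(h,(172,150,30),(180,255,255));m[:200]=0;m[:,:320]=0;m[250:]=0;m[:,400:]=0
ys,xs=np.nonzero(m);print(((xs.min()-320)*9,(xs.max()+1-320)*9,(ys.max()+1-180)*9,(ys.min()-180)*9))
"
```

```text
467 [array([332., 606.]), array([200., 504.])] [array([350., 448.]), array([215., 351.])]
469.4 [array([326., 600.]), array([194., 499.])] [array([344., 443.]), array([209., 346.])]
472 [array([319., 595.]), array([188., 494.])] [array([337., 438.]), array([203., 341.])]
474.5 [array([313., 589.]), array([182., 489.])] [array([330., 433.]), array([197., 336.])]
(np.int64(189), np.int64(342), np.int64(576))
(np.int64(198), np.int64(360), np.int64(576), np.int64(351))
```

```bash
python3 -c "
from h import *
S=dict(np.load('pics/s10.npz'))
def rx(u,v,x):
    d=S['R'].T@np.array([(u-S['cx'])/S['fx'],(v-S['cy'])/S['fy'],1.]);o=-S['R'].T@S['t'];return o+d*(x-o[0])/d[0]
for q in((160,490),(130,495),(190,485)):
  print(rx((q[0]-4)/9+320,(q[1]-4)/9+160,519.6).round(1))
for q in((98,332),(274,298)): print('hb',rx((q[0]-4)/9+320,(q[1]-4)/9+160,519).round(1))
"
```

```text
[ 519.6 -117.8   85.3]
[ 519.6 -109.6   85.8]
[ 519.6 -126.1   84.8]
hb [519.  -96.7 130.4]
hb [ 519.  -144.2  129.6]
```

Run:
```python
from h import *
g=dict(np.load("grasp.npz"));R,p,o=tool()
g["tip"]=g["tip"]+R.T@np.array([0,-5.0,.5]);np.savez("grasp.npz",**g);print(g["tip"])
kgo(*hw(-.4,68),50,HY+np.pi/2+.068)
```

```text
[-2.22723033e+00  3.17653370e-02  3.20135778e+01]
tip [ 519.  -117.3   84.9] up [-0.051 -0.027  0.998] move(tool) no-roll [ 5.  -3.2 34.7] with roll [ 5.  -3.2 34.7] roll deg 0.8 F [-0.2  0.7 -1. ] M [0.01 0.   0.01] w 10.3 t 15.13 axis [46. -9.]
```

```bash
python3 -m inch '[{"x":-0.0,"y":0,"z":0.006,"roll":0,"gripper":0},{"x":-0.003,"y":-0.002,"z":0.012,"roll":0.6,"gripper":0},{"x":-0.002,"y":-0.001,"z":0.01,"roll":0,"gripper":0},{"x":0,"y":0,"z":0.005,"roll":0,"gripper":0},{"x":0,"y":0,"z":0,"roll":0,"gripper":0}]'; python3 -c "
from h import *
kgo(*hw(-.4,68),45,HY+np.pi/2+.068)"
```

```text
time_s: 15.55
tcp_pos: [514.3, -120.4, 81.0]
ee_rot: [3.098, 0.014, 1.682]
wrist_force: [0.2, -0.1, -1.4]
grip_width: 10.6
tip [ 516.1 -122.9   49.1] up [-0.05  -0.027  0.998] move(tool) no-roll [9.7 1.7 4. ] with roll [9.7 1.8 4. ] roll deg 0.4 F [ 0.2 -0.1 -1.4] M [0.07 0.06 0.01] w 10.6 t 15.55 axis [45. -9.]
```

```bash
python3 -m inch '[{"x":0.004,"y":0.0005,"z":0,"roll":0,"gripper":0},{"x":0.004,"y":0.0005,"z":0,"roll":0.4,"gripper":0},{"x":0.0015,"y":0.0003,"z":0.0,"roll":0,"gripper":0},{"x":0,"y":0,"z":0,"roll":0,"gripper":0}]'; python3 -c "
from h import *
kgo(*hw(-.4,68),45,HY+np.pi/2+.068)
zoom('scene','s11',310,380,170,250,9)"
```

```text
time_s: 15.88
tcp_pos: [513.7, -109.6, 81.1]
ee_rot: [3.099, 0.013, 1.675]
wrist_force: [0.1, 0.4, -0.8]
grip_width: 10.8
tip [ 515.4 -112.1   49.2] up [-0.049 -0.028  0.998] move(tool) no-roll [-1.   1.2  4.2] with roll [-1.   1.2  4.2] roll deg -0.0 F [ 0.1  0.4 -0.8] M [ 0.03  0.03 -0.03] w 10.8 t 15.88 axis [44. -9.]
```

View pics/s11.png

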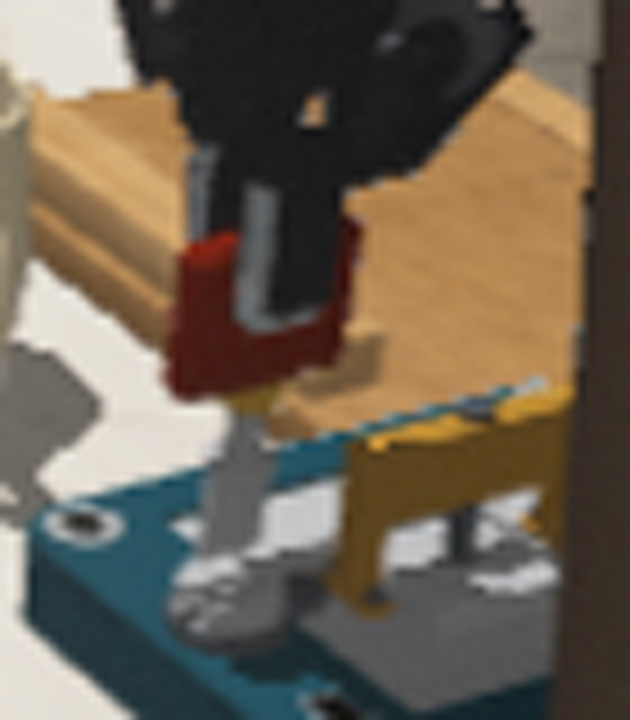

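```bash
python3 -m inch '[{"x":-0.0005,"y":0.0012,"z":0.003,"roll":0,"gripper":0},{"x":0,"y":0.0003,"z":0.004,"roll":0,"gripper":0},{"x":0,"y":0,"z":0.0,"roll":0,"gripper":0}]'; python3 -c "
from h import *
S=dict(np.load('pics/s11.npz'));f=lambda X:((proj(S,X)-[310,170])*9+4).round(0)
print(f([*hw(0,68),49]),f([*hw(0,68),39]))
kgo(*hw(-.4,68),33,HY+np.pi/2+.068)"
```

```text
time_s: 16.18
tcp_pos: [516.7, -110.0, 74.8]
ee_rot: [3.097, 0.014, 1.676]
wrist_force: [-0.0, 0.0, -2.0]
grip_width: 10.4
[226. 545.] [223. 582.]
tip [ 518.5 -112.5   42.8] up [-0.052 -0.027  0.998] move(tool) no-roll [-0.2 -2.1  9.7] with roll [-0.2 -2.1  9.7] roll deg 0.0 F [-0.  0. -2.] M [0.04 0.11 0.02] w 10.4 t 16.18 axis [46. -9.]
```

```bash
python3 -m inch '[{"x":0,"y":-0.0018,"z":0.0,"roll":0,"gripper":0},{"x":0,"y":0,"z":0.003,"roll":0,"gripper":0},{"x":0,"y":0,"z":0.0,"roll":0,"gripper":0}]'; python3 -c "
from h import *
kgo(*hw(-.4,68),33,HY+np.pi/2+.068)"
```

```text
time_s: 16.43
tcp_pos: [514.9, -110.4, 71.1]
ee_rot: [3.097, 0.014, 1.675]
wrist_force: [0.3, -0.8, -1.6]
grip_width: 10.9
tip [ 516.6 -112.9   39.1] up [-0.051 -0.027  0.998] move(tool) no-roll [-0.1 -0.1  6.1] with roll [-0.1 -0.1  6.1] roll deg 0.0 F [ 0.3 -0.8 -1.6] M [ 0.05  0.13 -0.02] w 10.9 t 16.43 axis [46. -9.]
```

```bash
python3 -m inch '[{"x":0,"y":0,"z":0.004,"roll":0,"gripper":0},{"x":0,"y":0,"z":0.003,"roll":0,"gripper":0},{"x":0,"y":0,"z":0.001,"roll":0,"gripper":0}]'; python3 -c "
from h import *
kgo(*hw(-.4,68),32,HY+np.pi/2+.068)
zoom('scene','s12',310,380,170,250,9)"
```

```text
time_s: 16.68
tcp_pos: [516.1, -110.7, 62.9]
ee_rot: [3.095, 0.014, 1.675]
wrist_force: [-0.5, 0.3, 2.7]
grip_width: 10.5
tip [ 517.9 -113.2   31. ] up [-0.053 -0.027  0.998] move(tool) no-roll [ 0.2 -1.  -1.1] with roll [ 0.2 -0.9 -1.1] roll deg 0.0 F [-0.5  0.3  2.7] M [ 0.08  0.03 -0.01] w 10.5 t 16.68 axis [48. -9.]
```

View pics/s12.png

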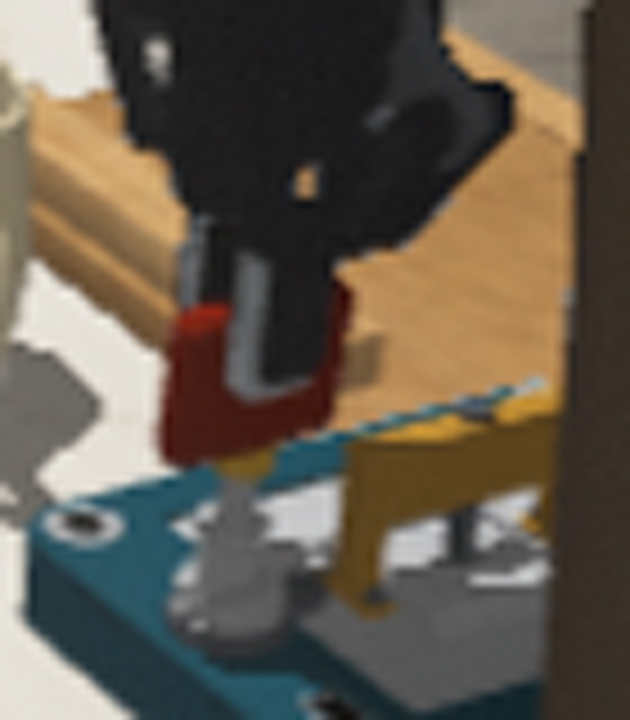

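```bash
python3 -m inch '[{"x":0,"y":-0.0003,"z":0.0,"roll":-5,"gripper":0},{"x":0,"y":0,"z":0.0,"roll":-6,"gripper":0},{"x":0,"y":0,"z":0.0,"roll":-6,"gripper":0},{"x":0,"y":0,"z":0.0,"roll":-6,"gripper":0}]'; python3 -c "
from h import *
kgo(*hw(0,68),31.5,HY+np.pi)"
```

```text
time_s: 17.07
tcp_pos: [515.8, -110.7, 63.0]
ee_rot: [3.105, 0.031, 2.091]
wrist_force: [-2.0, 0.3, 0.2]
grip_width: 10.6
tip [ 518.5 -112.9   31.1] up [-0.038 -0.026  0.999] move(tool) no-roll [ 0.4 -1.1 -0.5] with roll [-0.8 -3.1 -0.5] roll deg -62.3 F [-2.   0.3  0.2] M [-0.07  0.42 -0.16] w 10.6 t 17.07 axis [48. -9.]
```

```bash
python3 -m inch '[{"x":0,"y":-0.0006,"z":0.0,"roll":-6,"gripper":0},{"x":0,"y":-0.0003,"z":0.0,"roll":-6,"gripper":0},{"x":0,"y":-0.0003,"z":0.0,"roll":-6,"gripper":0},{"x":0,"y":-0.0003,"z":0.0,"roll":-6,"gripper":0}]'; python3 -c "
from h import *
kgo(*hw(0,68),31.5,HY+np.pi)
zoom('scene','s13',310,380,170,250,9)"
```

```text
time_s: 17.4
tcp_pos: [514.3, -111.5, 63.0]
ee_rot: [3.122, 0.044, 2.53]
wrist_force: [0.6, 0.3, -0.3]
grip_width: 10.0
tip [ 517.6 -113.1   31.1] up [-0.023 -0.019  1.   ] move(tool) no-roll [ 0.3 -0.2 -0.4] with roll [-0.2 -1.5 -0.4] roll deg -37.2 F [ 0.6  0.3 -0.3] M [ 0.01  0.03 -0.21] w 10.0 t 17.4 axis [47. -9.]
```

View pics/s13.png

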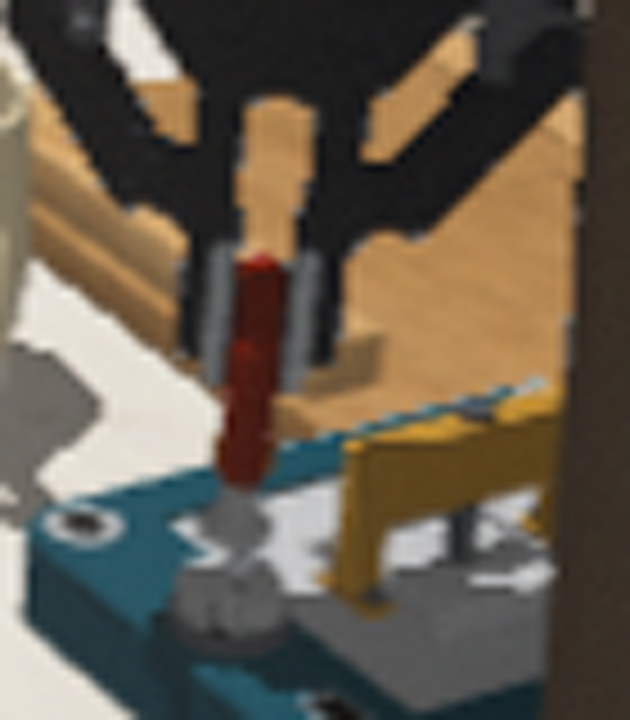

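```bash
python3 -m inch '[{"x":0,"y":-0.0003,"z":0.0,"roll":-6,"gripper":0},{"x":0,"y":-0.0003,"z":0.0,"roll":-6,"gripper":0},{"x":0,"y":-0.0002,"z":0.0,"roll":-6,"gripper":0},{"x":0,"y":-0.0002,"z":0.0,"roll":-6,"gripper":0},{"x":0,"y":-0.0002,"z":0.0,"roll":-6,"gripper":0}]'; python3 -c "
from h import *
kgo(*hw(0,68),31.5,HY+np.pi)"
```

```text
time_s: 17.87
tcp_pos: [513.3, -113.1, 62.9]
ee_rot: [-3.136, 0.047, 3.068]
wrist_force: [0.5, -0.1, -0.4]
grip_width: 10.1
tip [ 517.  -113.5   31.1] up [-0.012 -0.002  1.   ] move(tool) no-roll [-0.3  0.5 -0.4] with roll [-0.3  0.2 -0.4] roll deg -6.4 F [ 0.5 -0.1 -0.4] M [-0.07  0.08 -0.18] w 10.1 t 17.87 axis [ 46. -10.]
```

```bash
python3 -m inch '[{"x":0,"y":0.0003,"z":0.0,"roll":-5,"gripper":0},{"x":0,"y":0,"z":0.0,"roll":-5,"gripper":0},{"x":0,"y":0,"z":0.0,"roll":-6,"gripper":0}]'; python3 -c "
from h import *
kgo(*hw(0,68),31.5,HY+np.pi)";python3 -m inch '[{"x":0,"y":0,"z":0.0,"roll":-6,"gripper":0},{"x":0,"y":0,"z":0.0,"roll":-6,"gripper":0}]'; python3 -c "
from h import *
kgo(*hw(0,68),31.5,HY+np.pi)"
```

```text
time_s: 18.12
tcp_pos: [513.1, -113.9, 62.9]
ee_rot: [-3.12, 0.042, -2.931]
wrist_force: [0.6, -0.2, 0.3]
grip_width: 11.2
tip [ 516.7 -113.8   31. ] up [-0.009  0.01   1.   ] move(tool) no-roll [-0.7  0.6 -0.4] with roll [-0.7  1.  -0.4] roll deg 9.9 F [ 0.6 -0.2  0.3] M [-0.03  0.02 -0.39] w 11.2 t 18.12 axis [ 46. -12.]
time_s: 18.28
tcp_pos: [513.0, -114.3, 63.0]
ee_rot: [-3.112, 0.037, -2.72]
wrist_force: [-0.1, 1.3, -0.2]
grip_width: 10.8
tip [ 516.5 -113.7   31.1] up [-0.01   0.018  1.   ] move(tool) no-roll [-1.   0.3 -0.4] with roll [-1.2  1.1 -0.4] roll deg 21.9 F [-0.1  1.3 -0.2] M [ 0.09  0.07 -1.51] w 10.8 t 18.28 axis [ 46. -12.]
```

```bash
python3 -m inch '[{"x":0,"y":0,"z":0.0,"roll":6,"gripper":0},{"x":0,"y":0,"z":0.0,"roll":6,"gripper":0},{"x":0,"y":0,"z":0.0,"roll":0,"gripper":0}]'; python3 -c "
from h import *
kgo(*hw(0,68),31.5,HY+np.pi)
zoom('scene','s14',310,380,170,250,9)"
```

```text
time_s: 18.53
tcp_pos: [513.0, -114.1, 62.9]
ee_rot: [-3.121, 0.042, -2.94]
wrist_force: [-0.0, 0.1, -1.1]
grip_width: 10.2
tip [ 516.6 -114.    31. ] up [-0.009  0.009  1.   ] move(tool) no-roll [-0.9  0.8 -0.4] with roll [-0.9  1.1 -0.4] roll deg 9.3 F [-0.   0.1 -1.1] M [ 0.02  0.03 -0.2 ] w 10.2 t 18.53 axis [ 46. -11.]
```

View pics/s14.png

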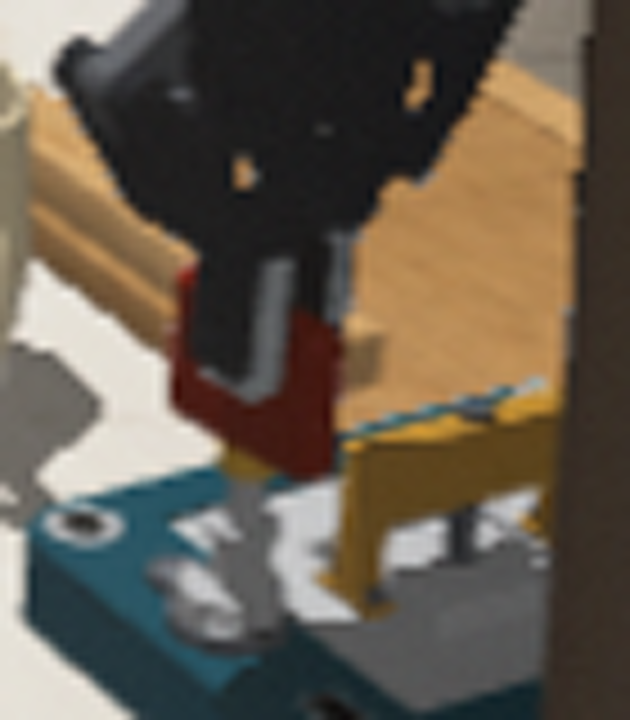

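```bash
python3 -m inch '[{"x":0,"y":0.0003,"z":0.0,"roll":5,"gripper":0},{"x":0,"y":0,"z":-0.005,"roll":0,"gripper":0},{"x":0,"y":0,"z":-0.012,"roll":0,"gripper":0},{"x":0,"y":0,"z":-0.015,"roll":0,"gripper":0},{"x":0,"y":0,"z":-0.01,"roll":0,"gripper":0},{"x":0,"y":0,"z":-0.005,"roll":0,"gripper":0},{"x":0,"y":0,"z":0,"roll":0,"gripper":0}]'; python3 -c "
from h import *
kgo(*hw(0,-68),85,HY+np.pi/2+.253)
zoom('scene','s15',310,380,150,230,9)"
```

```text
time_s: 19.17
tcp_pos: [509.3, -113.4, 111.8]
ee_rot: [-3.124, 0.04, -3.009]
wrist_force: [0.2, 0.0, -0.7]
grip_width: 10.4
tip [ 512.9 -113.4   79.9] up [-0.006  0.008  1.   ] move(tool) no-roll [   8.  -135.7   -3. ] with roll [   6.2 -133.5   -3. ] roll deg 80.9 F [ 0.2  0.  -0.7] M [-0.03  0.02 -0.04] w 10.4 t 19.17 axis [ 42. -12.]
```

View pics/s15.png

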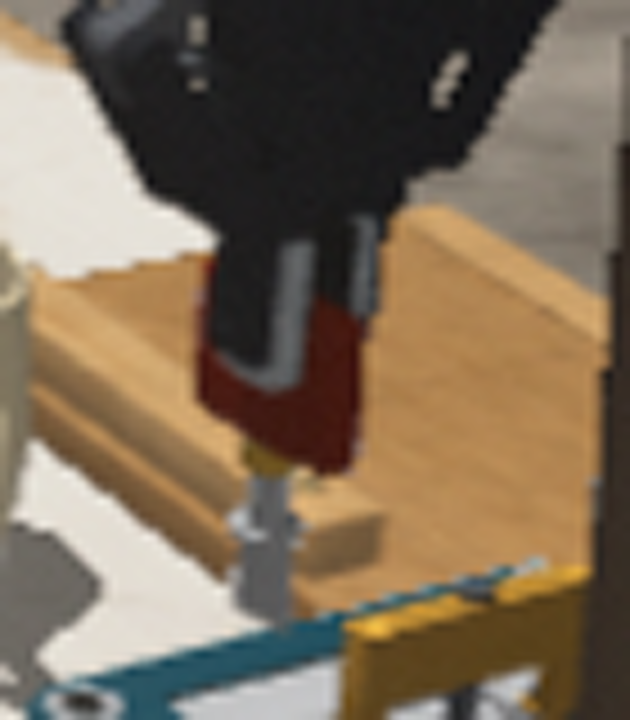

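```bash
python3 -m inch '[{"x":0.001,"y":-0.008,"z":-0.005,"roll":0,"gripper":0},{"x":0.001,"y":-0.018,"z":-0.002,"roll":0,"gripper":0},{"x":0.001,"y":-0.025,"z":0,"roll":0,"gripper":0},{"x":0.001,"y":-0.028,"z":0,"roll":0,"gripper":0},{"x":0.001,"y":-0.022,"z":0,"roll":0,"gripper":0},{"x":0.001,"y":-0.015,"z":0,"roll":0,"gripper":0},{"x":0.001,"y":-0.008,"z":0,"roll":0,"gripper":0},{"x":0,"y":-0.002,"z":0,"roll":5,"gripper":0},{"x":0,"y":0,"z":0,"roll":7,"gripper":0},{"x":0,"y":0,"z":0,"roll":7,"gripper":0},{"x":0,"y":0,"z":0,"roll":7,"gripper":0},{"x":0,"y":0,"z":0,"roll":7,"gripper":0},{"x":0,"y":0,"z":0,"roll":7,"gripper":0},{"x":0,"y":0,"z":0,"roll":7,"gripper":0},{"x":0,"y":0,"z":0,"roll":7,"gripper":0},{"x":0,"y":0,"z":0,"roll":7,"gripper":0},{"x":0,"y":0,"z":0,"roll":7,"gripper":0},{"x":0,"y":0,"z":0,"roll":5,"gripper":0},{"x":0,"y":0,"z":0,"roll":3,"gripper":0},{"x":0,"y":0,"z":0,"roll":0,"gripper":0}]'; python3 -c "
from h import *
S=dict(np.load('pics/s15.npz'));f=lambda X:((proj(S,X)-[310,150])*9+4).round(0)
print(f([512.9,-113.4,79.9]))
kgo(*hw(0,-68),65,HY+np.pi/2+.253)
zoom('scene','s16',330,420,150,230,9)"
```

```text
time_s: 20.88
tcp_pos: [512.0, -247.5, 111.9]
ee_rot: [3.119, 0.014, 1.916]
wrist_force: [-0.0, 0.4, -1.9]
grip_width: 10.7
[248. 617.]
tip [ 513.6 -249.7   79.9] up [-0.022 -0.031  0.999] move(tool) no-roll [-2.1  8.5 15.1] with roll [-2.1  8.6 15.1] roll deg 3.2 F [-0.   0.4 -1.9] M [ 0.03  0.03 -0.02] w 10.7 t 20.88 axis [26. -6.]
```

View pics/s16.png

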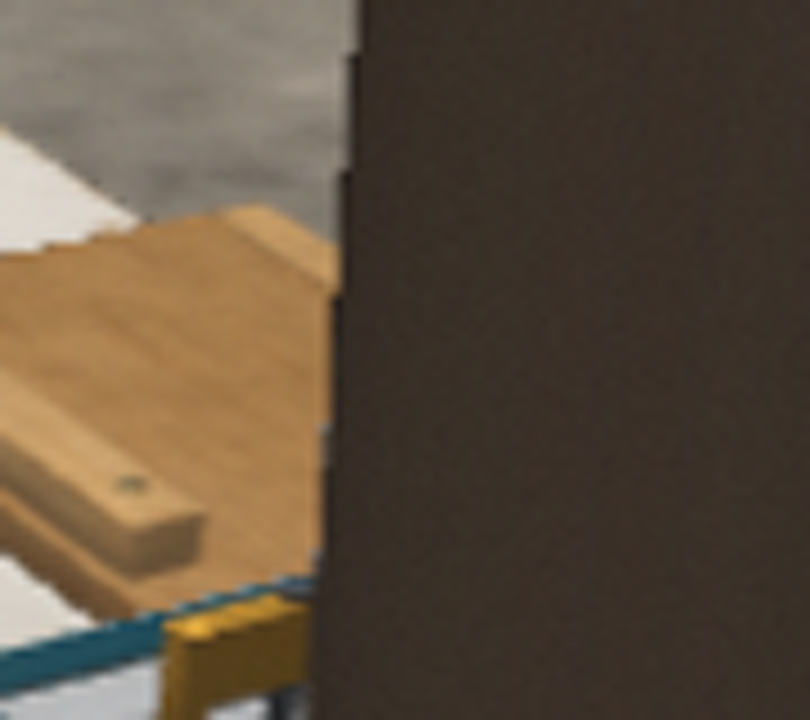

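```bash
python3 -c "
from h import *
zoom('top','t16',300,400,190,280,7)"
```

```text
(no output)
```

View pics/t16.png

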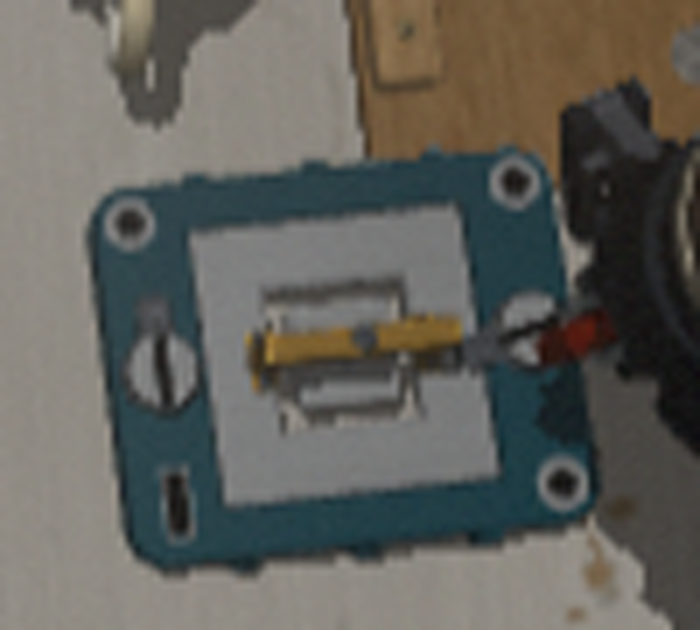

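```bash
python3 -c "
from h import *
S=dict(np.load('pics/t16.npz'));x0,y0=358,222
a=S['img'][y0:y0+35,x0:x0+45,::-1];cv2.imwrite('pics/t16z.png',cv2.resize(a,None,fx=16,fy=16,interpolation=cv2.INTER_CUBIC))
f=lambda X:((proj(S,X)-[x0,y0])*16+7.5).round(0)
tip,by,up,_=keynow();R,p,o=tool();nx=np.cross(by,up)
for h in(45,85): print(h,[f(tip+h*up+s*by+e*nx) for s in(-25,25) for e in (-6,6)])
print('tip',[f(tip+s*by) for s in(-9,9)], 'cam',f([*hw(0,-68),39]))
"
```

```text
45 [array([288., 258.]), array([325., 334.]), array([594., 120.]), array([631., 195.])]
85 [array([366., 226.]), array([405., 305.]), array([686.,  82.]), array([725., 160.])]
tip [array([319., 284.]), array([425., 237.])] cam [296. 238.]
```

View pics/t16z.png

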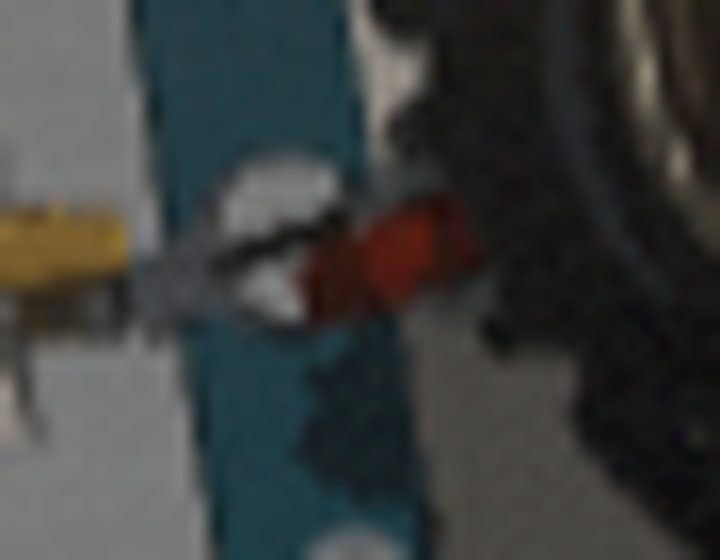

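```bash
python3 -m inch '[{"x":0,"y":0.002,"z":0.005,"roll":0,"gripper":0},{"x":-0.001,"y":0.003,"z":0.01,"roll":1.5,"gripper":0},{"x":-0.001,"y":0.002,"z":0.01,"roll":1.2,"gripper":0},{"x":0,"y":0.001,"z":0.005,"roll":0,"gripper":0},{"x":0,"y":0,"z":0,"roll":0,"gripper":0}]'; python3 -c "
from h import *
kgo(*hw(-.2,-68),45,HY+np.pi/2+.253)"
```

```text
time_s: 21.4
tcp_pos: [521.7, -246.8, 79.7]
ee_rot: [3.118, 0.013, 1.876]
wrist_force: [-0.9, 0.6, -1.6]
grip_width: 10.5
tip [ 523.3 -249.1   47.7] up [-0.024 -0.031  0.999] move(tool) no-roll [ 0.4 -0.7  2.7] with roll [ 0.4 -0.7  2.7] roll deg 0.9 F [-0.9  0.6 -1.6] M [ 0.01  0.02 -0.02] w 10.5 t 21.4 axis [26. -6.]
```

```bash
python3 -m inch '[{"x":0.0003,"y":-0.0006,"z":0.003,"roll":0.8,"gripper":0},{"x":0,"y":0,"z":0.003,"roll":0,"gripper":0},{"x":0,"y":0,"z":0,"roll":0,"gripper":0}]'; python3 -c "
from h import *
kgo(*hw(-.2,-68),33,HY+np.pi/2+.253)
S=zoom('top','t17',300,400,190,280,7);x0,y0=348,217
a=S['img'][y0:y0+35,x0:x0+45,::-1];cv2.imwrite('pics/t17z.png',cv2.resize(a,None,fx=16,fy=16,interpolation=cv2.INTER_CUBIC))
"
```

```text
time_s: 21.65
tcp_pos: [520.7, -246.4, 72.5]
ee_rot: [3.119, 0.012, 1.862]
wrist_force: [-0.4, -0.4, -0.8]
grip_width: 10.7
tip [ 522.2 -248.7   40.5] up [-0.023 -0.031  0.999] move(tool) no-roll [-0.2  0.1  7.5] with roll [-0.2  0.1  7.5] roll deg 0.1 F [-0.4 -0.4 -0.8] M [-0.01  0.02 -0.01] w 10.7 t 21.65 axis [25. -5.]
```

View pics/t17z.png

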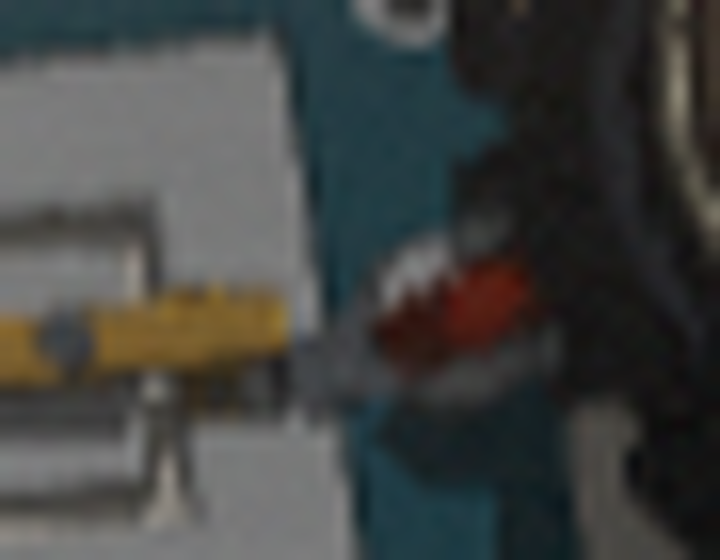

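Blade is over the slot and aligned. Inserting.

```bash
python3 -m inch '[{"x":0,"y":0,"z":0.003,"roll":0,"gripper":0},{"x":0,"y":0,"z":0.004,"roll":0,"gripper":0},{"x":0,"y":0,"z":0.002,"roll":0,"gripper":0}]'; python3 -c "
from h import *
kgo(*hw(-.2,-68),31,HY+np.pi/2+.253)"
```

```text
time_s: 21.95
tcp_pos: [521.9, -247.0, 64.6]
ee_rot: [3.117, 0.014, 1.863]
wrist_force: [0.5, 0.4, 0.1]
grip_width: 10.1
tip [ 523.5 -249.3   32.6] up [-0.026 -0.03   0.999] move(tool) no-roll [ 0.6 -0.9  1.6] with roll [ 0.6 -0.9  1.6] roll deg 0.1 F [0.5 0.4 0.1] M [0.   0.05 0.01] w 10.1 t 21.95 axis [27. -6.]
```

```bash
python3 -m inch '[{"x":0.0003,"y":-0.0006,"z":0.001,"roll":0,"gripper":0},{"x":0,"y":0,"z":0.0005,"roll":-5,"gripper":0},{"x":0,"y":0,"z":0.0,"roll":-6,"gripper":0},{"x":0,"y":0,"z":0,"roll":-6,"gripper":0}]'; python3 -c "
from h import *
kgo(*hw(0,-68),31.5,HY+np.pi)"
```

```text
time_s: 22.28
tcp_pos: [521.7, -246.7, 63.1]
ee_rot: [3.121, 0.021, 2.169]
wrist_force: [-1.1, -0.6, -0.2]
grip_width: 10.4
tip [ 523.9 -248.8   31.2] up [-0.017 -0.028  0.999] move(tool) no-roll [ 0.5 -1.1 -0.4] with roll [-0.5 -3.  -0.4] roll deg -57.9 F [-1.1 -0.6 -0.2] M [-0.11  0.5  -0.16] w 10.4 t 22.28 axis [29. -6.]
```

```bash
python3 -m inch '[{"x":0,"y":-0.0006,"z":0.0,"roll":-6,"gripper":0},{"x":0,"y":-0.0003,"z":0.0,"roll":-6,"gripper":0},{"x":0,"y":-0.0003,"z":0.0,"roll":-6,"gripper":0},{"x":0,"y":-0.0003,"z":0.0,"roll":-6,"gripper":0},{"x":0,"y":-0.0003,"z":0.0,"roll":-6,"gripper":0},{"x":0,"y":-0.0003,"z":0.0,"roll":-6,"gripper":0},{"x":0,"y":-0.0002,"z":0.0,"roll":-6,"gripper":0}]'; python3 -c "
from h import *
kgo(*hw(0,-68),31.5,HY+np.pi)"
```

```text
time_s: 22.87
tcp_pos: [519.6, -248.7, 63.1]
ee_rot: [-3.141, 0.03, 2.938]
wrist_force: [-0.0, -0.9, -1.1]
grip_width: 10.9
tip [ 522.7 -249.3   31.2] up [ 0.004 -0.01   1.   ] move(tool) no-roll [ 0.1  0.3 -0.3] with roll [-0.  -0.2 -0.3] roll deg -13.8 F [-0.  -0.9 -1.1] M [ 0.01  0.1  -0.21] w 10.9 t 22.87 axis [29. -6.]
```

```bash
python3 -m inch '[{"x":0,"y":0,"z":0.0,"roll":-6,"gripper":0},{"x":0,"y":0,"z":0.0,"roll":-6,"gripper":0},{"x":0,"y":0,"z":0.0,"roll":-6,"gripper":0},{"x":0,"y":0,"z":0.0,"roll":-6,"gripper":0},{"x":0,"y":0,"z":0.0,"roll":-6,"gripper":0}]'; python3 -c "
from h import *
kgo(*hw(0,-68),31.5,HY+np.pi)"
```

```text
time_s: 23.28
tcp_pos: [519.2, -250.1, 63.1]
ee_rot: [-3.123, 0.024, -2.798]
wrist_force: [-0.5, 0.7, -1.6]
grip_width: 10.4
tip [ 522.2 -249.6   31.2] up [0.008 0.013 1.   ] move(tool) no-roll [-0.7  0.5 -0.3] with roll [-0.8  1.1 -0.3] roll deg 17.5 F [-0.5  0.7 -1.6] M [ 0.09  0.05 -1.13] w 10.4 t 23.28 axis [29. -9.]
```

```bash
python3 -m inch '[{"x":0,"y":0,"z":0.0,"roll":6,"gripper":0},{"x":0,"y":0,"z":0.0,"roll":6,"gripper":0},{"x":0,"y":0.0003,"z":0.0,"roll":2,"gripper":0},{"x":0,"y":0,"z":-0.005,"roll":0,"gripper":0},{"x":0,"y":0,"z":-0.012,"roll":0,"gripper":0},{"x":0,"y":0,"z":-0.016,"roll":0,"gripper":0},{"x":0,"y":0,"z":-0.014,"roll":0,"gripper":0},{"x":0,"y":0,"z":-0.006,"roll":0,"gripper":0},{"x":0,"y":0,"z":0,"roll":0,"gripper":0}]'; python3 -c "
from h import *
kgo(*hw(-48,68),80,HY+np.pi)
zoom('top','t18',300,400,190,280,7)"
```

```text
time_s: 24.03
tcp_pos: [516.0, -249.1, 118.2]
ee_rot: [-3.131, 0.026, -3.041]
wrist_force: [-0.0, -0.0, -0.9]
grip_width: 10.8
tip [ 519.1 -249.2   86.3] up [0.01  0.003 1.   ] move(tool) no-roll [ 36.2 138.5   3.8] with roll [ 36.2 138.7   3.8] roll deg 3.6 F [-0.  -0.  -0.9] M [ 0.02  0.07 -0.02] w 10.8 t 24.03 axis [26. -8.]
```

View pics/t18.png

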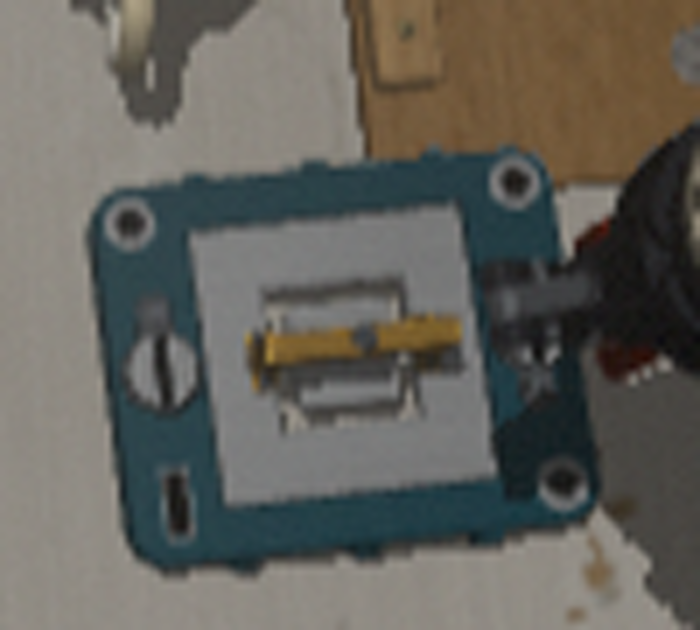

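```bash
python3 -m inch '[{"x":0.003,"y":0.008,"z":0,"roll":0,"gripper":0},{"x":0.005,"y":0.018,"z":0,"roll":1,"gripper":0},{"x":0.006,"y":0.026,"z":0,"roll":1,"gripper":0},{"x":0.007,"y":0.028,"z":0,"roll":1,"gripper":0},{"x":0.006,"y":0.024,"z":0,"roll":0.6,"gripper":0},{"x":0.004,"y":0.016,"z":0,"roll":0,"gripper":0},{"x":0.002,"y":0.008,"z":0,"roll":0,"gripper":0},{"x":0,"y":0.003,"z":0,"roll":0,"gripper":0},{"x":0,"y":0,"z":0,"roll":0,"gripper":0}]'; python3 -c "
from h import *
S=dict(np.load('pics/t18.npz'));print('hole px', ((proj(S,[*hw(-48,68),26])-[300,190])*7+3).round(0))
kgo(*hw(-48,68),40,HY+np.pi)"
```

```text
time_s: 24.83
tcp_pos: [466.6, -112.7, 107.5]
ee_rot: [-3.136, 0.016, -3.106]
wrist_force: [0.1, 0.2, -1.3]
grip_width: 10.4
hole px [176. 503.]
tip [ 469.3 -112.7   75.6] up [ 0.019 -0.003  1.   ] move(tool) no-roll [ 0.7 -2.1 35.6] with roll [ 0.7 -2.1 35.6] roll deg -0.2 F [ 0.1  0.2 -1.3] M [0.02 0.03 0.07] w 10.4 t 24.83 axis [17. -5.]
```

```bash
python3 -m inch '[{"x":0.0003,"y":-0.001,"z":0.006,"roll":0,"gripper":0},{"x":0,"y":-0.001,"z":0.012,"roll":0,"gripper":0},{"x":0,"y":0,"z":0.012,"roll":0,"gripper":0},{"x":0,"y":0,"z":0.006,"roll":0,"gripper":0},{"x":0,"y":0,"z":0,"roll":0,"gripper":0}]'; python3 -c "
from h import *
kgo(*hw(-48,68),28,HY+np.pi)
zoom('scene','s19',310,400,170,250,9)"
```

```text
time_s: 25.25
tcp_pos: [468.6, -118.3, 68.7]
ee_rot: [-3.135, 0.017, -3.109]
wrist_force: [0.7, -0.6, -1.3]
grip_width: 10.2
tip [ 471.4 -118.4   36.7] up [ 0.018 -0.001  1.   ] move(tool) no-roll [2.1 3.6 8.6] with roll [2.1 3.6 8.6] roll deg -0.3 F [ 0.7 -0.6 -1.3] M [-0.01  0.13  0.02] w 10.2 t 25.25 axis [18. -6.]
```

View pics/s19.png

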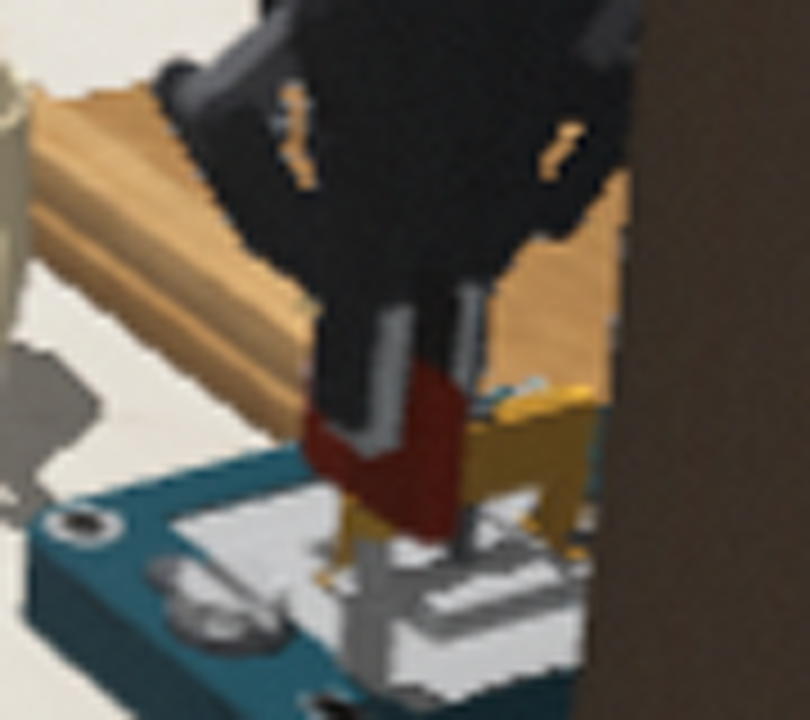

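```bash
python3 -m inch '[{"x":0.0015,"y":0.003,"z":0,"roll":0,"gripper":0},{"x":0,"y":0,"z":0,"roll":0,"gripper":0},{"x":0,"y":0,"z":0,"roll":0,"gripper":0}]'; python3 -c "
from h import *
kgo(*hw(-48,68),28,HY+np.pi)"
```

```text
time_s: 25.55
tcp_pos: [467.6, -116.3, 69.7]
ee_rot: [-3.134, 0.018, -3.111]
wrist_force: [0.4, 0.2, -1.1]
grip_width: 10.5
tip [ 470.4 -116.4   37.7] up [ 0.017 -0.001  1.   ] move(tool) no-roll [1.2 1.6 9.7] with roll [1.2 1.5 9.7] roll deg -0.4 F [ 0.4  0.2 -1.1] M [ 0.02 -0.02 -0.01] w 10.5 t 25.55 axis [18. -7.]
```

```bash
python3 -m inch '[{"x":0.001,"y":0.0015,"z":0.003,"roll":0,"gripper":0},{"x":0,"y":0,"z":0.004,"roll":-0.4,"gripper":0},{"x":0,"y":0,"z":0,"roll":0,"gripper":0}]'; python3 -c "
from h import *
kgo(*hw(-48,68),28,HY+np.pi)
zoom('scene','s20',320,380,190,260,10)"
```

```text
time_s: 25.8
tcp_pos: [467.5, -114.9, 63.4]
ee_rot: [-3.133, 0.02, -3.103]
wrist_force: [-1.1, 0.4, -0.9]
grip_width: 10.3
tip [ 470.4 -115.    31.5] up [ 0.015 -0.     1.   ] move(tool) no-roll [1.2 0.1 3.4] with roll [1.2 0.1 3.4] roll deg 0.0 F [-1.1  0.4 -0.9] M [ 0.02  0.04 -0.01] w 10.3 t 25.8 axis [21. -7.]
```

View pics/s20.png

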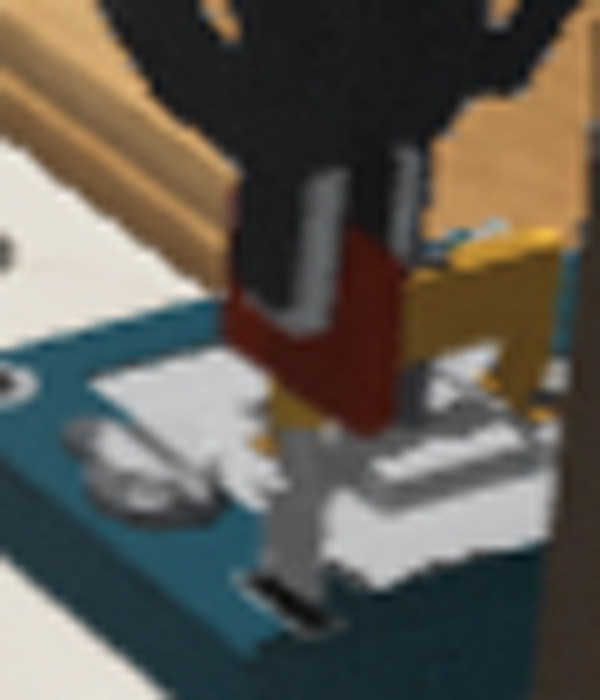

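```bash
python3 -m inch '[{"x":0.0008,"y":0,"z":0.004,"roll":0,"gripper":0},{"x":0,"y":0,"z":0.005,"roll":0,"gripper":0},{"x":0,"y":0,"z":0.002,"roll":0,"gripper":0}]'; python3 -c "
from h import *
kgo(*hw(-48,68),4,HY+np.pi)"
```

```text
time_s: 26.1
tcp_pos: [467.5, -115.1, 52.5]
ee_rot: [-3.133, 0.022, -3.103]
wrist_force: [0.4, 0.3, -2.3]
grip_width: 10.5
tip [ 470.5 -115.2   20.5] up [0.013 0.    1.   ] move(tool) no-roll [ 1.5  0.4 16.5] with roll [ 1.5  0.4 16.5] roll deg 0.0 F [ 0.4  0.3 -2.3] M [-0.07  0.04  0.03] w 10.5 t 26.1 axis [22. -8.]
```

In the hole with no contact force. Continuing down.

```bash
python3 -m inch '[{"x":0.0008,"y":0.0002,"z":0.006,"roll":0,"gripper":0},{"x":0,"y":0,"z":0.006,"roll":0,"gripper":0},{"x":0,"y":0,"z":0.002,"roll":0,"gripper":0},{"x":0,"y":0,"z":0,"roll":0,"gripper":0}]'; python3 -c "
from h import *
kgo(*hw(-48,68),4,HY+np.pi)"
```

```text
time_s: 26.43
tcp_pos: [466.4, -114.9, 35.9]
ee_rot: [-3.133, 0.021, -3.103]
wrist_force: [-0.5, 0.5, 2.9]
grip_width: 10.4
tip [ 469.3 -115.     3.9] up [ 0.015 -0.     1.   ] move(tool) no-roll [-0.   0.  -0.1] with roll [-0.   0.  -0.1] roll deg 0.0 F [-0.5  0.5  2.9] M [ 0.01 -0.03  0.03] w 10.4 t 26.43 axis [21. -8.]
```

```bash
python3 -m inch '[{"x":0,"y":0,"z":0.0005,"roll":0,"gripper":0.5},{"x":0,"y":0,"z":0,"roll":0,"gripper":0.5},{"x":0,"y":0,"z":0,"roll":0,"gripper":0.5},{"x":0,"y":0,"z":0,"roll":0,"gripper":0.5},{"x":0,"y":0,"z":-0.006,"roll":0,"gripper":0.5},{"x":0,"y":0,"z":-0.014,"roll":0,"gripper":0.5},{"x":0,"y":0,"z":-0.02,"roll":0,"gripper":0.5},{"x":0,"y":0,"z":-0.014,"roll":0,"gripper":0.5},{"x":0,"y":0,"z":-0.006,"roll":0,"gripper":0.5},{"x":0,"y":0,"z":0,"roll":0,"gripper":0.5}]'; python3 -c "
from h import *
go(*hw(0,0),95,HY-np.pi-np.pi/2)
zoom('scene','s21',310,400,170,250,9)"
```

```text
time_s: 27.27
tcp_pos: [465.4, -114.5, 100.3]
ee_rot: [-3.133, 0.022, -3.103]
wrist_force: [-0.1, 0.4, -0.5]
grip_width: 42.7
tool delta mm [-51.8 -68.5   7. ] rotvec deg [ 0.59  1.38 89.92] pos [ 465.4 -114.5  100.3] rpy [-3.1329  0.0219 -3.1028] q [-0.24   0.038 -0.35   1.16  -0.002 -0.278] F [-0.1  0.4 -0.5] M [ 0.01 -0.04  0.05] w 42.7 t 27.27
```

View pics/s21.png

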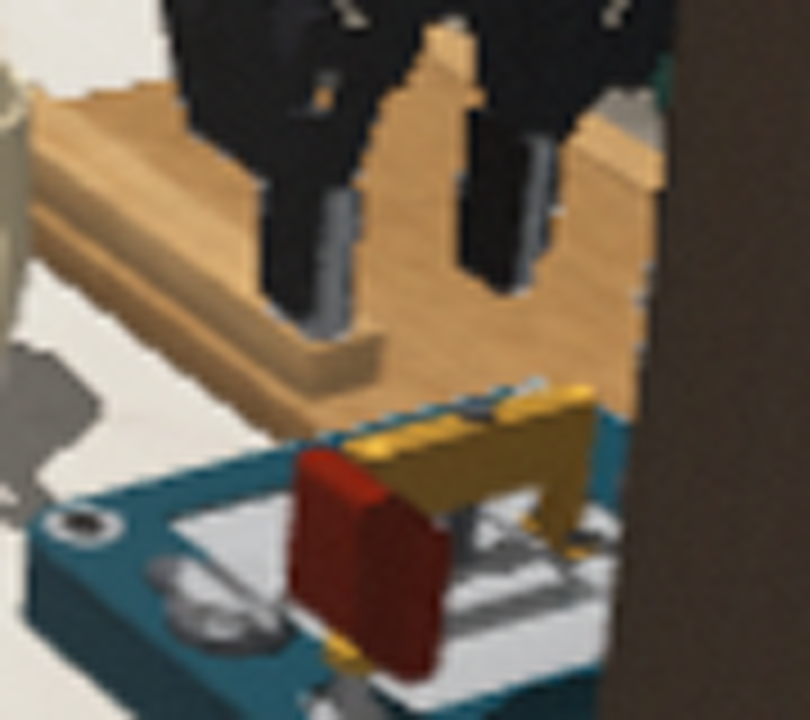

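```bash
python3 -m inch '[{"x":-0.005,"y":-0.006,"z":0,"roll":0,"gripper":0.5},{"x":-0.01,"y":-0.014,"z":0,"roll":0,"gripper":0.5},{"x":-0.014,"y":-0.018,"z":0,"roll":0,"gripper":0.5},{"x":-0.01,"y":-0.014,"z":0,"roll":0,"gripper":0.5},{"x":-0.005,"y":-0.006,"z":0,"roll":0,"gripper":0.5},{"x":0,"y":0,"z":0,"roll":5,"gripper":0.5},{"x":0,"y":0,"z":0,"roll":7,"gripper":0.5},{"x":0,"y":0,"z":0,"roll":7,"gripper":0.5},{"x":0,"y":0,"z":0,"roll":7,"gripper":0.5},{"x":0,"y":0,"z":0,"roll":7,"gripper":0.5},{"x":0,"y":0,"z":0,"roll":7,"gripper":0.5},{"x":0,"y":0,"z":0,"roll":7,"gripper":0.5},{"x":0,"y":0,"z":0,"roll":7,"gripper":0.5},{"x":0,"y":0,"z":0,"roll":7,"gripper":0.5},{"x":0,"y":0,"z":0,"roll":7,"gripper":0.5},{"x":0,"y":0,"z":0,"roll":7,"gripper":0.5},{"x":0,"y":0,"z":0,"roll":7,"gripper":0.5},{"x":0,"y":0,"z":0,"roll":5,"gripper":0.5},{"x":0,"y":0,"z":0,"roll":0,"gripper":0.5}]' >/dev/null; python3 st.py; python3 -c "
from h import *
go(*hw(0,0),60,HY-np.pi-np.pi/2)
zoom('top','t22',300,400,190,280,7)"
```

```text
axis tilt mrad [-2.4  1. ] pos [ 507.5 -173.4   82.7] F [ 0.4 -0.   0.1] t 28.9 w 42.7
tool delta mm [-8.2 12.1 22.7] rotvec deg [-0.14 -0.06  0.54] pos [ 507.5 -173.4   82.7] rpy [-3.1392e+00 -1.1000e-03  1.6201e+00] q [-0.329  0.174 -0.236  1.164  0.     1.192] F [ 0.4 -0.   0.1] M [ 0.03  0.01 -0.07] w 42.7 t 28.9
```

View pics/t22.png

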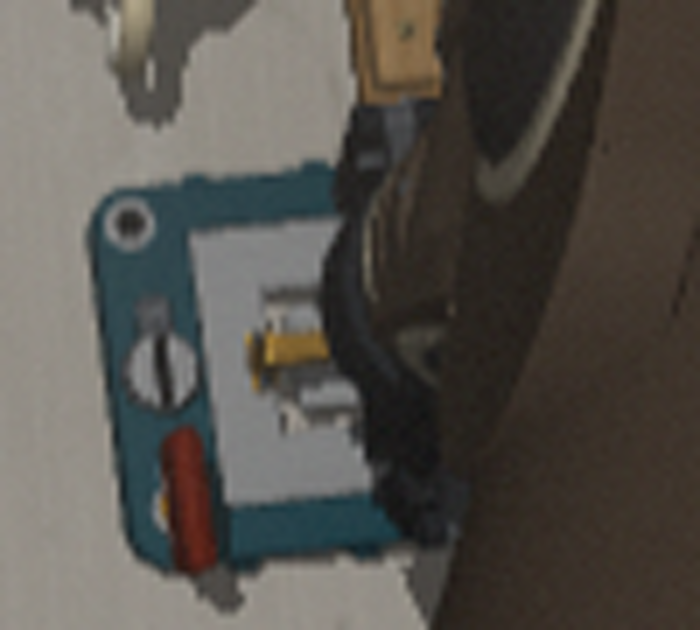

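```bash
python3 -m inch '[{"x":-0.003,"y":0.004,"z":0,"roll":0.5,"gripper":0.5},{"x":-0.003,"y":0.004,"z":0.003,"roll":0,"gripper":0.5},{"x":-0.001,"y":0.002,"z":0.003,"roll":0,"gripper":0.5},{"x":0,"y":0,"z":0,"roll":0,"gripper":0.5},{"x":0,"y":0,"z":0,"roll":0,"gripper":0.5}]' >/dev/null; python3 st.py; python3 -c "
from h import *
go(*hw(0,0),14,HY-np.pi-np.pi/2)
zoom('scene','s23',310,400,170,250,9)"
```

```text
axis tilt mrad [-4.3  1.7] pos [ 518.7 -180.6   74.6] F [0.1 1.2 0.1] t 29.37 w 43.0
tool delta mm [-0.6  1.6 60.5] rotvec deg [-0.24 -0.11  0.64] pos [ 518.7 -180.6   74.6] rpy [-3.1374e+00 -1.9000e-03  1.6219e+00] q [-0.335  0.203 -0.218  1.154  0.     1.184] F [0.1 1.2 0.1] M [-0.02 -0.07 -0.02] w 43.0 t 29.37
```

View pics/s23.png

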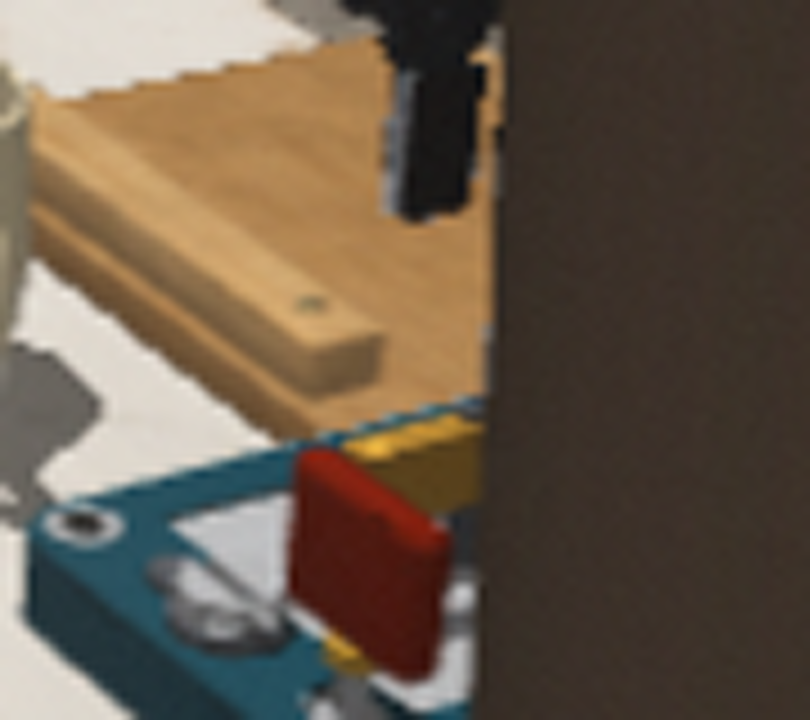

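```bash
python3 -c "
from h import *
S=dict(np.load('pics/s23.npz'));f=lambda X:((proj(S,X)-[310,170])*9+4).round(0)
for z in(90,100,110,120,130):print(z,f([541,-180.6+11,z]),f([541,-180.6-11,z]),f([553,-191,z]))
"
```

```text
90 [386. 303.] [462. 286.] [431. 267.]
100 [390. 265.] [466. 249.] [435. 230.]
110 [394. 228.] [470. 211.] [439. 192.]
120 [398. 189.] [475. 173.] [443. 154.]
130 [402. 151.] [479. 135.] [447. 116.]
```

```bash
python3 -m inch '[{"x":-0.0005,"y":0.001,"z":0.006,"roll":0.6,"gripper":0.5},{"x":0,"y":0.0005,"z":0.012,"roll":0,"gripper":0.5},{"x":0,"y":0,"z":0.014,"roll":0,"gripper":0.5},{"x":0,"y":0,"z":0.012,"roll":0,"gripper":0.5},{"x":0,"y":0,"z":0.006,"roll":0,"gripper":0.5},{"x":0,"y":0,"z":0,"roll":0,"gripper":0.5}]' >/dev/null; python3 st.py; python3 -c "
from h import *
go(*hw(0,0),13.5,HY-np.pi-np.pi/2)"
```

```text
axis tilt mrad [-2.3  1. ] pos [ 520.6 -181.1   22.1] F [0.2 0.2 0.1] t 29.92 w 42.7
tool delta mm [ 0.1 -0.6  8.6] rotvec deg [-0.13 -0.06 -0.06] pos [ 520.6 -181.1   22.1] rpy [-3.1393e+00 -1.1000e-03  1.6098e+00] q [-0.335  0.234 -0.299  1.041  0.     1.197] F [0.2 0.2 0.1] M [ 0.02 -0.02  0.01] w 42.7 t 29.92
```

```bash
python3 -m inch '[{"x":0,"y":-0.0004,"z":0.005,"roll":0,"gripper":0.5},{"x":0,"y":0,"z":0.003,"roll":0,"gripper":0.5},{"x":0,"y":0,"z":0,"roll":0,"gripper":0},{"x":0,"y":0,"z":0,"roll":0,"gripper":0},{"x":0,"y":0,"z":0,"roll":0,"gripper":0},{"x":0,"y":0,"z":0,"roll":0,"gripper":0},{"x":0,"y":0,"z":0,"roll":0,"gripper":0},{"x":0,"y":0,"z":0,"roll":0,"gripper":0}]' >/dev/null; python3 st.py; python3 -c "
from h import *
go(*hw(0,0),13.5,HY-np.pi-np.pi/2)
zoom('scene','s24',310,400,170,250,9);zoom('top','t24',290,400,190,280,7)"
```

```text
axis tilt mrad [-1.1  0.7] pos [ 520.6 -181.2   14.7] F [-0.1 -0.8 -2.3] t 30.58 w 8.4
tool delta mm [ 0.2 -0.6  1.2] rotvec deg [-0.06 -0.05 -0.07] pos [ 520.6 -181.2   14.7] rpy [-3.1405e+00 -8.0000e-04  1.6096e+00] q [-0.335  0.238 -0.311  1.023  0.     1.197] F [-0.1 -0.8 -2.3] M [ 0.02 -0.07 -0.  ] w 8.4 t 30.58
```

View pics/s24.png

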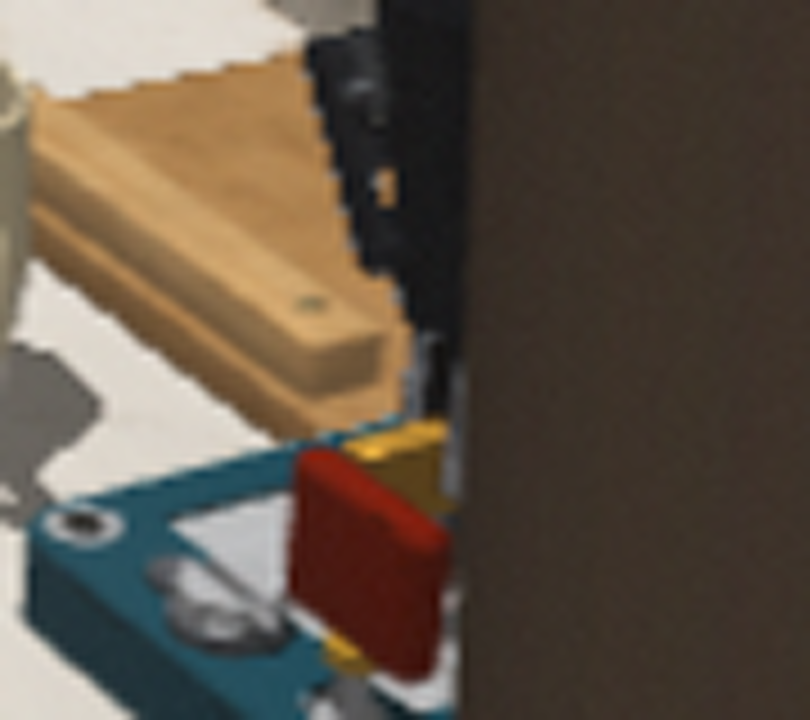

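View pics/t24.png

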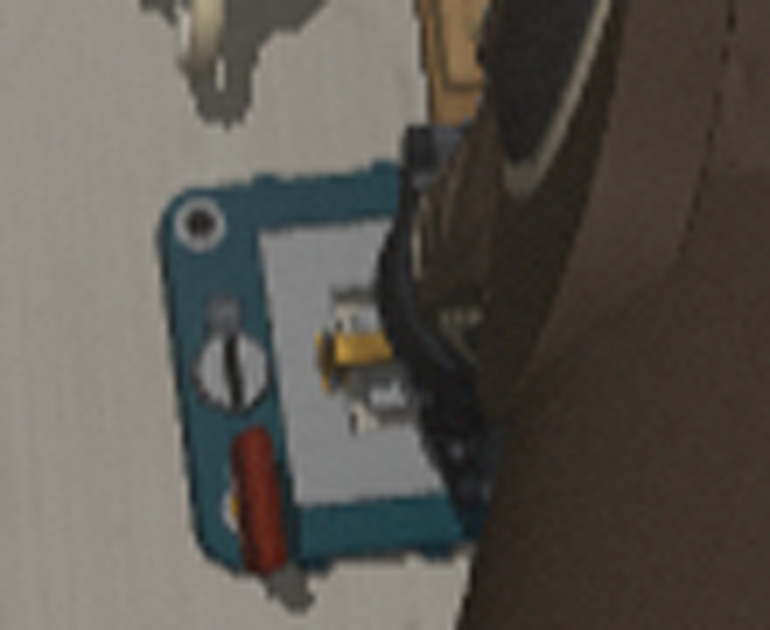

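```bash
python3 -m inch '[{"x":0,"y":0,"z":-0.003,"roll":0,"gripper":0},{"x":0,"y":0,"z":-0.005,"roll":0,"gripper":0},{"x":0,"y":0,"z":-0.006,"roll":0,"gripper":0},{"x":0,"y":0,"z":-0.006,"roll":0,"gripper":0},{"x":0,"y":0,"z":-0.004,"roll":0,"gripper":0},{"x":0,"y":0,"z":-0.002,"roll":0,"gripper":0}]' >/dev/null; python3 st.py; python3 -c "
from h import *
go(*hw(0,0),105,HY-np.pi-np.pi/2)
zoom('scene','s25',310,400,170,250,9);zoom('top','t25',290,400,190,280,7)"
```

```text
axis tilt mrad [-4.2  2.1] pos [ 519.5 -180.6   41.7] F [ 0.1 -0.9 -5.6] t 31.18 w 8.2
tool delta mm [ -0.3   0.2 -63.3] rotvec deg [-0.24 -0.13 -0.06] pos [ 519.5 -180.6   41.7] rpy [-3.1375e+00 -2.3000e-03  1.6098e+00] q [-3.350e-01  2.210e-01 -2.700e-01  1.084e+00  1.000e-03  1.197e+00] F [ 0.1 -0.9 -5.6] M [ 0.01 -0.02 -0.  ] w 8.2 t 31.18
```

View pics/s25.png

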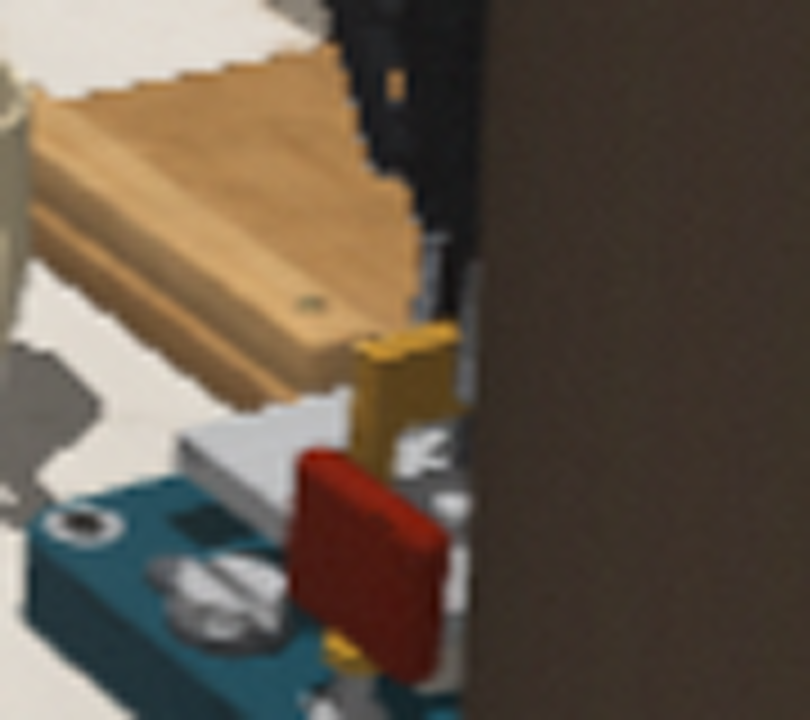

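View pics/t25.png

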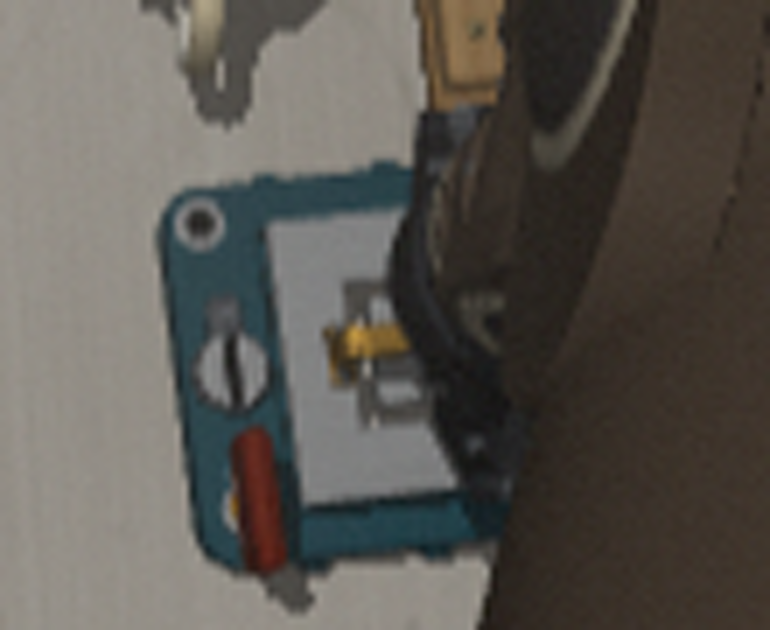

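```bash
python3 -m inch '[{"x":0,"y":0,"z":-0.006,"roll":0,"gripper":0},{"x":0,"y":0,"z":-0.012,"roll":0,"gripper":0},{"x":0,"y":0,"z":-0.016,"roll":0,"gripper":0},{"x":0,"y":0,"z":-0.014,"roll":0,"gripper":0},{"x":0,"y":0,"z":-0.01,"roll":0,"gripper":0},{"x":0,"y":0,"z":-0.005,"roll":0,"gripper":0},{"x":0,"y":0,"z":0,"roll":0,"gripper":0}]' >/dev/null; python3 st.py
python3 - <<'E'
from h import *
go(504,195,110)
# bat: refine from both views by ellipse of full contour, several masks
T=dict(np.load("pics/T0.npz"));S=dict(np.load("pics/S0.npz"))
for nm,c,box in(("T",T,(150,260,205,305)),("S",S,(130,270,245,325))):
    h=cv2.cvtColor(c["img"],cv2.COLOR_RGB2HSV)
    for s in(90,120,140):
        m=np.zeros(h.shape[:2],np.uint8);x0,x1,y0,y1=box
        m[y0:y1,x0:x1]=cv2.inRange(h,(4,s,50),(18,255,255))[y0:y1,x0:x1]
        cn=max(cv2.findContours(m,0,1)[0],key=cv2.contourArea)[:,0,:]
        for z in((12,) if nm=="T" else (12,)):
            P=np.array([ray(c,u,v,z)[:2] for u,v in cn]);(cx,cy),r=cv2.minEnclosingCircle(P.astype(np.float32))
            A=np.c_[2*P,np.ones(len(P))];sol=np.linalg.lstsq(A,(P**2).sum(1),rcond=None)[0]
            print(nm,s,"enc",round(cx,1),round(cy,1),round(r,1),"lsq",sol[:2].round(1),np.sqrt(sol[2]+sol[0]**2+sol[1]**2).round(1))
            print("   ranges x",P[:,0].min().round(1),P[:,0].max().round(1),"y",P[:,1].min().round(1),P[:,1].max().round(1))
E
```

```text
axis tilt mrad [-8.3  3.3] pos [ 517.8 -180.2  106.9] F [-0.1 -0.7 -4.9] t 31.87 w 9.0
tool delta mm [375.5   0.7  -1.8] rotvec deg None pos [ 517.8 -180.2  106.9] rpy [-3.1334 -0.0037  1.6095] q [-0.335  0.192 -0.16   1.228  0.     1.197] F [-0.1 -0.7 -4.9] M [ 0.   -0.05 -0.01] w 9.0 t 31.87
T 90 enc 507.0 194.3 99.9 lsq [506.9 194.2] 98.3
   ranges x 408.2 605.7 y 94.9 293.6
T 120 enc 506.5 194.5 99.6 lsq [506.9 194.2] 97.6
   ranges x 408.4 605.0 y 95.4 293.5
T 140 enc 507.0 194.2 98.8 lsq [506.8 194.2] 97.1
   ranges x 408.9 604.7 y 96.9 291.1
S 90 enc 501.2 193.0 105.4 lsq [501.2 194.3] 102.0
   ranges x 396.2 606.2 y 93.9 293.5
S 120 enc 501.2 194.4 104.8 lsq [501.2 194.2] 101.3
   ranges x 397.0 605.1 y 94.3 292.6
S 140 enc 501.3 194.4 104.4 lsq [501.3 194.3] 100.7
   ranges x 397.4 604.5 y 95.3 292.6
```

```bash
python3 -m inch '[{"x":0.008,"y":0,"z":-0.002,"roll":0,"gripper":0},{"x":0.018,"y":0,"z":-0.002,"roll":0,"gripper":0},{"x":0.026,"y":0,"z":-0.001,"roll":0,"gripper":0},{"x":0.03,"y":0,"z":-0.001,"roll":0,"gripper":0},{"x":0.03,"y":0,"z":-0.001,"roll":0,"gripper":0}]' ; python3 st.py
```

```text
time_s: 32.28
tcp_pos: [512.5, -68.1, 111.4]
ee_rot: [-3.13, -0.003, 1.6]
wrist_force: [0.2, 0.7, -4.3]
grip_width: 8.7
axis tilt mrad [-11.5   2.6] pos [512.5 -68.1 111.4] F [ 0.2  0.7 -4.3] t 32.28 w 8.7
```

```bash
python3 -m inch '[{"x":0.032,"y":0,"z":0,"roll":0,"gripper":0},{"x":0.032,"y":0,"z":0,"roll":0,"gripper":0},{"x":0.032,"y":0,"z":0,"roll":0,"gripper":0},{"x":0.032,"y":0,"z":0,"roll":0,"gripper":0},{"x":0.028,"y":0,"z":0,"roll":0,"gripper":0},{"x":0.022,"y":0,"z":0,"roll":0,"gripper":0},{"x":0.014,"y":0,"z":0,"roll":0,"gripper":0},{"x":0.006,"y":0,"z":0,"roll":0,"gripper":0},{"x":0,"y":0,"z":0,"roll":0,"gripper":0},{"x":0,"y":0,"z":0,"roll":0,"gripper":0}]'>/dev/null ; python3 st.py; python3 -c "
from h import *
go(506.3,194.3,60,HY-np.pi-np.pi/2)
c=zoom('scene','s26',110,310,160,320,4);zoom('top','t26',130,290,170,320,5)"
```

```text
axis tilt mrad [-22.9   4.4] pos [497.4 148.4 105.5] F [ 0.1 -1.2 -5.5] t 33.12 w 8.1
tool delta mm [45.3 11.6 45.4] rotvec deg [-1.3  -0.3  -0.15] pos [497.4 148.4 105.5] rpy [-3.1188 -0.0053  1.6081] q [ 0.283  0.149 -0.215  1.228  0.011  1.817] F [ 0.1 -1.2 -5.5] M [-0.08 -0.05  0.03] w 8.1 t 33.12
```

View pics/s26.png

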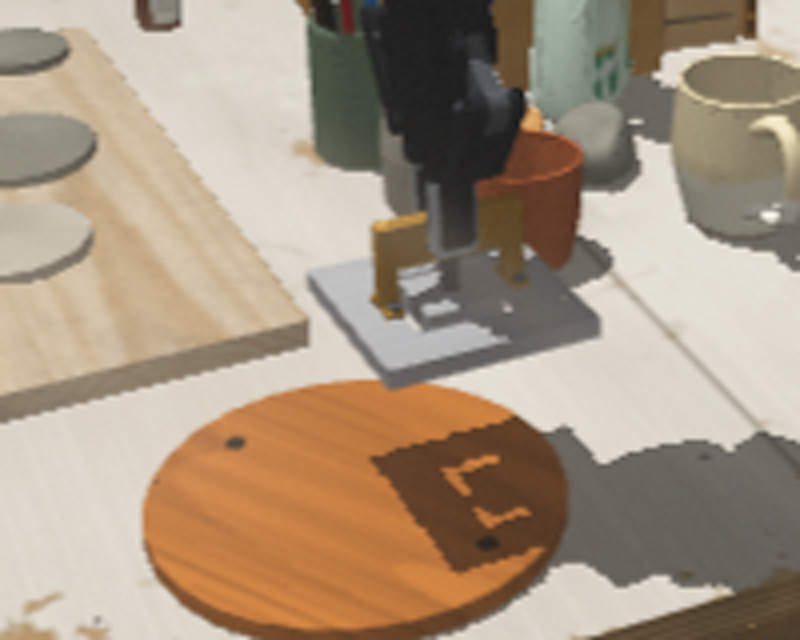

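View pics/t26.png

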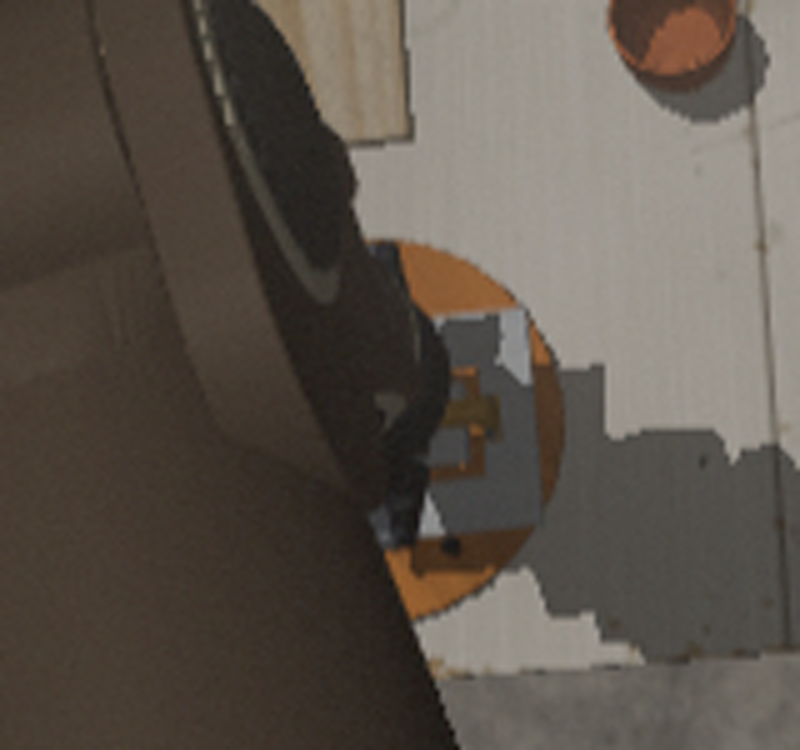

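```bash
python3 -m inch '[{"x":0.006,"y":0.002,"z":0,"roll":0,"gripper":0},{"x":0.012,"y":0.003,"z":0,"roll":0,"gripper":0},{"x":0.012,"y":0.003,"z":0.003,"roll":0,"gripper":0},{"x":0.006,"y":0.002,"z":0.006,"roll":0,"gripper":0},{"x":0.002,"y":0,"z":0.006,"roll":0,"gripper":0},{"x":0,"y":0,"z":0.003,"roll":0,"gripper":0},{"x":0,"y":0,"z":0,"roll":0,"gripper":0}]'>/dev/null ; python3 st.py; python3 -c "
from h import *
go(506.3,194.3,30,HY-np.pi-np.pi/2)"
```

```text
axis tilt mrad [-22.1   4.5] pos [508.1 187.5  85.4] F [-0.2  0.2 -4.7] t 33.8 w 8.2
tool delta mm [ 6.6 -0.4 55.5] rotvec deg [-1.26 -0.3  -0.54] pos [508.1 187.5  85.4] rpy [-3.1196 -0.0052  1.6013] q [ 0.346  0.197 -0.202  1.192  0.012  1.886] F [-0.2  0.2 -4.7] M [-0.03 -0.03 -0.01] w 8.2 t 33.8
```

```bash
python3 -m inch '[{"x":0.003,"y":0,"z":0.01,"roll":0,"gripper":0},{"x":0.002,"y":0,"z":0.016,"roll":0,"gripper":0},{"x":0.001,"y":0,"z":0.01,"roll":0,"gripper":0},{"x":0,"y":0,"z":0,"roll":0,"gripper":0},{"x":0,"y":0,"z":0,"roll":0,"gripper":0},{"x":0,"y":0,"z":0,"roll":0,"gripper":0}]'>/dev/null ; python3 st.py; python3 -c "
from h import *
go(506.3,194.3,15,HY-np.pi-np.pi/2)"
```

```text
axis tilt mrad [-24.6   3.1] pos [505.7 193.2  45.5] F [-0.4  0.2 -5.2] t 34.3 w 8.4
tool delta mm [ 1.   1.4 30.5] rotvec deg [-1.4  -0.23 -0.58] pos [505.7 193.2  45.5] rpy [-3.1171 -0.0039  1.6007] q [ 0.358  0.218 -0.265  1.109  0.012  1.899] F [-0.4  0.2 -5.2] M [-0.05 -0.03  0.05] w 8.4 t 34.3
```

```bash
python3 -m inch '[{"x":0,"y":0,"z":-0.01,"roll":0,"gripper":0},{"x":0,"y":0.0005,"z":-0.016,"roll":0,"gripper":0},{"x":0,"y":0,"z":0.01,"roll":0,"gripper":0},{"x":0,"y":0,"z":0.016,"roll":0,"gripper":0},{"x":0,"y":0,"z":0,"roll":0,"gripper":0}]'>/dev/null ; python3 st.py; python3 -c "
from h import *
go(506.3,194.3,15,HY-np.pi-np.pi/2)"
```

```text
axis tilt mrad [-18.1   5.4] pos [508.8 193.5  50.6] F [-0.6 -0.5 -4.9] t 34.72 w 8.4
tool delta mm [ 0.6 -1.9 35.6] rotvec deg [-1.03 -0.35 -0.63] pos [508.8 193.5  50.6] rpy [-3.1237 -0.0059  1.5997] q [ 0.357  0.215 -0.257  1.113  0.011  1.898] F [-0.6 -0.5 -4.9] M [0.   0.08 0.02] w 8.4 t 34.72
```

Abrupt reversals do reduce the tilt, so I'll repeat them a little.

```bash
python3 -m inch '[{"x":0,"y":0,"z":-0.01,"roll":0,"gripper":0},{"x":0,"y":-0.0005,"z":-0.016,"roll":0,"gripper":0},{"x":0,"y":0,"z":0.01,"roll":0,"gripper":0},{"x":0,"y":0,"z":0.018,"roll":0,"gripper":0},{"x":0,"y":0,"z":-0.01,"roll":0,"gripper":0},{"x":0,"y":0,"z":-0.018,"roll":0,"gripper":0},{"x":0,"y":0,"z":0.01,"roll":0,"gripper":0},{"x":0,"y":0,"z":0.018,"roll":0,"gripper":0},{"x":0,"y":0,"z":0,"roll":0,"gripper":0}]'>/dev/null ; python3 st.py; python3 -c "
from h import *
go(506.3,194.3,15,HY-np.pi-np.pi/2)"
```

```text
axis tilt mrad [-12.5   7.4] pos [510.2 193.8  55.6] F [-1.4  0.4 -5.2] t 35.47 w 8.3
tool delta mm [ 0.3 -3.4 40.6] rotvec deg [-0.7  -0.45 -0.66] pos [510.2 193.8  55.6] rpy [-3.1293 -0.0077  1.5993] q [ 0.356  0.21  -0.253  1.118  0.011  1.898] F [-1.4  0.4 -5.2] M [-0.04  0.1   0.01] w 8.3 t 35.47
```

```bash
python3 -m inch '[{"x":0,"y":-0.001,"z":0.006,"roll":0,"gripper":0},{"x":0,"y":-0.0015,"z":0.01,"roll":-0.6,"gripper":0},{"x":0,"y":-0.0005,"z":0.008,"roll":0,"gripper":0},{"x":0,"y":0,"z":0.005,"roll":0,"gripper":0},{"x":0,"y":0,"z":0,"roll":0,"gripper":0},{"x":0,"y":0,"z":0,"roll":0,"gripper":0}]'>/dev/null ; python3 st.py; python3 -c "
from h import *
go(506.3,194.3,13,HY-np.pi-np.pi/2)"
```

```text
axis tilt mrad [-13.8   6.9] pos [505.8 193.7  24.1] F [ 0.1 -0.4 -4.3] t 35.97 w 8.3
tool delta mm [ 0.5  0.7 11.1] rotvec deg [-0.77 -0.43  0.01] pos [505.8 193.7  24.1] rpy [-3.1281 -0.0075  1.611 ] q [ 0.359  0.222 -0.309  1.05   0.011  1.889] F [ 0.1 -0.4 -4.3] M [-0.04  0.   -0.01] w 8.3 t 35.97
```

```bash
python3 -m inch '[{"x":0.0003,"y":0.0004,"z":0.004,"roll":0,"gripper":0},{"x":0,"y":0,"z":0.004,"roll":0,"gripper":0},{"x":0,"y":0,"z":0.001,"roll":0,"gripper":0},{"x":0,"y":0,"z":0,"roll":0,"gripper":0}]'>/dev/null ; python3 st.py; python3 -c "
from h import *
go(506.3,194.3,13,HY-np.pi-np.pi/2)
c=zoom('scene','s27',110,310,160,320,4)"
```

```text
axis tilt mrad [-12.9   7.2] pos [506.6 194.3  14.7] F [-0.3 -0.5 -4.3] t 36.3 w 8.5
tool delta mm [-0.  -0.3  1.8] rotvec deg [-0.72 -0.44  0.01] pos [506.6 194.3  14.7] rpy [-3.129  -0.0077  1.611 ] q [ 0.359  0.23  -0.322  1.029  0.011  1.89 ] F [-0.3 -0.5 -4.3] M [-0.05 -0.05 -0.03] w 8.5 t 36.3
```

View pics/s27.png

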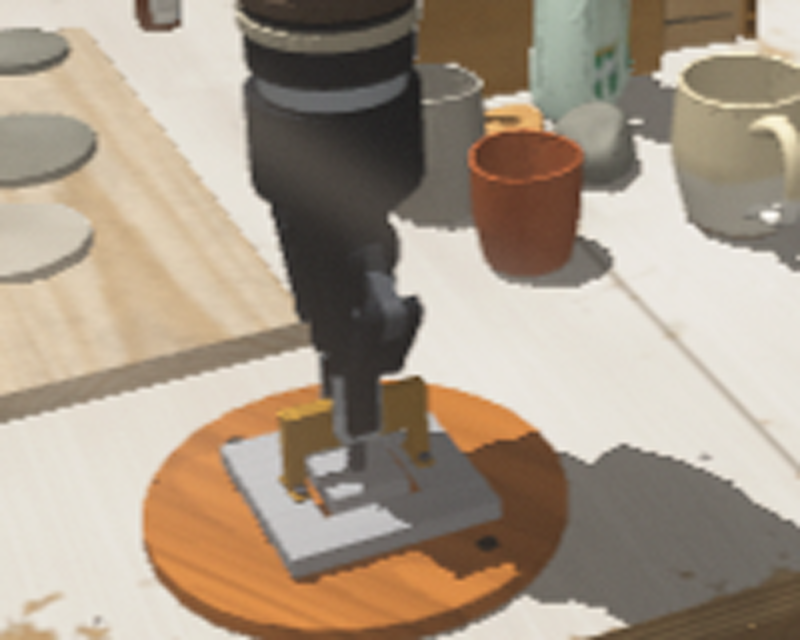

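```bash
python3 -m inch '[{"x":0,"y":0,"z":0.001,"roll":0,"gripper":0},{"x":0,"y":0,"z":0.001,"roll":0,"gripper":0},{"x":0,"y":0,"z":0.001,"roll":0,"gripper":0}]'>/dev/null ; python3 st.py;python3 -m inch '[{"x":0,"y":0,"z":0.001,"roll":0,"gripper":0},{"x":0,"y":0,"z":0.001,"roll":0,"gripper":0}]'>/dev/null ; python3 st.py
```

```text
axis tilt mrad [-11.8   8.1] pos [507.  194.7  12.8] F [-4.6  0.2  4. ] t 36.6 w 8.1
axis tilt mrad [-10.6   8.3] pos [507.  194.8  12.7] F [-4.4 -1.1  5.4] t 36.77 w 8.2
```

```bash
python3 -m inch '[{"x":0,"y":0,"z":0.002,"roll":0,"gripper":0},{"x":0,"y":0,"z":0.002,"roll":0,"gripper":0},{"x":0,"y":0,"z":0.002,"roll":0,"gripper":0}]'>/dev/null ; python3 st.py;python3 -m inch '[{"x":0,"y":0,"z":0.001,"roll":0,"gripper":0},{"x":0,"y":0,"z":0.001,"roll":0,"gripper":0.5},{"x":0,"y":0,"z":0,"roll":0,"gripper":0.5},{"x":0,"y":0,"z":0,"roll":0,"gripper":0.5},{"x":0,"y":0,"z":0,"roll":0,"gripper":0.5},{"x":0,"y":0,"z":0,"roll":0,"gripper":0.5}]'>/dev/null ; python3 st.py
```

```text
axis tilt mrad [-6.7  9.1] pos [507.2 194.8  12.7] F [-6.5 -1.1 12.5] t 37.02 w 8.5
axis tilt mrad [ 0.4 11.3] pos [510.2 195.7  13.4] F [ 0.  -0.1 -0.6] t 37.52 w 42.6
```

Released. Retreating straight up and checking.

```bash
python3 -m inch '[{"x":0,"y":-0.001,"z":-0.006,"roll":0,"gripper":0.5},{"x":0,"y":0,"z":-0.014,"roll":0,"gripper":0.5},{"x":0,"y":0,"z":-0.025,"roll":0,"gripper":0.5},{"x":0,"y":0,"z":-0.03,"roll":0,"gripper":0.5},{"x":0,"y":0,"z":-0.03,"roll":0,"gripper":0.5},{"x":0,"y":0,"z":-0.025,"roll":0,"gripper":0.5},{"x":0,"y":0,"z":-0.01,"roll":0,"gripper":0.5},{"x":0,"y":-0.01,"z":0,"roll":0,"gripper":0.5},{"x":0,"y":-0.03,"z":0,"roll":0,"gripper":0.5},{"x":0,"y":-0.04,"z":0,"roll":0,"gripper":0.5},{"x":0,"y":-0.04,"z":0,"roll":0,"gripper":0.5},{"x":0,"y":-0.04,"z":0,"roll":0,"gripper":0.5},{"x":0,"y":-0.03,"z":0,"roll":0,"gripper":0.5},{"x":0,"y":-0.01,"z":0,"roll":0,"gripper":0.5},{"x":0,"y":0,"z":0,"roll":0,"gripper":0.5}]'; python3 st.py; python3 -c "
from h import *
c=zoom('scene','s28',110,420,160,320,2.5);zoom('top','t28',130,400,120,320,2.9)"
```

```text
time_s: 38.77
tcp_pos: [295.6, 182.8, 155.0]
ee_rot: [-3.135, -0.01, 1.609]
wrist_force: [-0.2, -0.0, -0.2]
grip_width: 42.5
axis tilt mrad [-6.6  9.4] pos [295.6 182.8 155. ] F [-0.2 -0.  -0.2] t 38.77 w 42.5
```

View pics/s28.png

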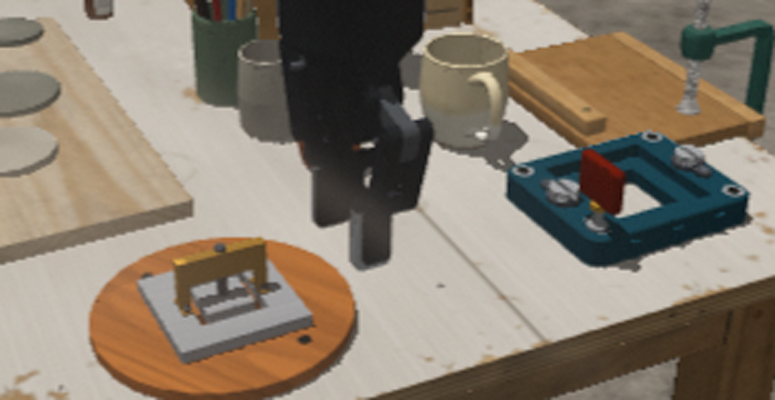

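View pics/t28.png

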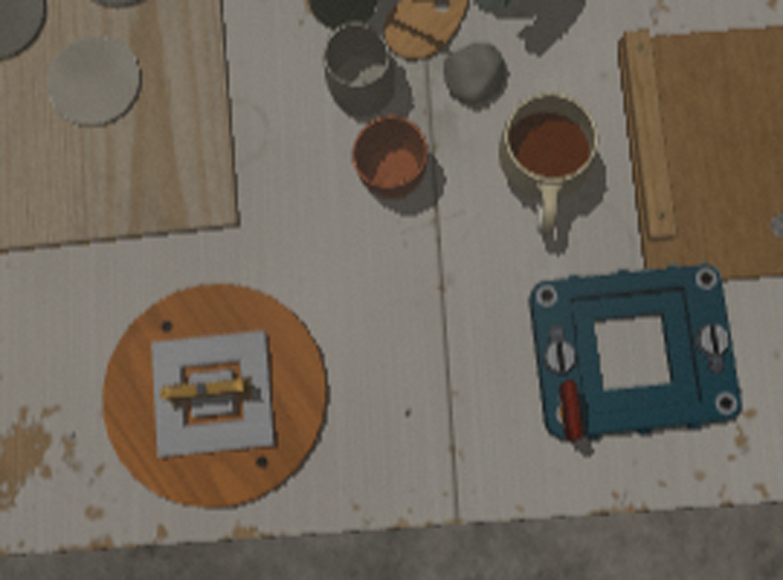

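Run:
```python
from h import *
T0=dict(np.load("pics/T0.npz"));T=dict(np.load("pics/t28.npz"));S=dict(np.load("pics/s28.npz"));S0=dict(np.load("pics/S0.npz"))
for n,y in(("A",68),("B",-68)):
    c=T;up=cv2.cvtColor(cv2.resize(c["img"],None,fx=8,fy=8,interpolation=cv2.INTER_CUBIC),cv2.COLOR_RGB2GRAY);pts=[]
    for r in np.arange(-9.5,9.6,.5):
        for t in np.arange(-9,9.1,.5):
            if r*r+t*t>81: continue
            u,v=proj(c,[*hw(r,y+t),39]);pts.append((r,t,up[int(v*8+3.5),int(u*8+3.5)]))
    p=np.array(pts);w=np.clip(np.percentile(p[:,2],50)-8-p[:,2],0,None);mu=(p[:,:2]*w[:,None]).sum(0)/w.sum();d=p[:,:2]-mu
    e,V=np.linalg.eigh((d*w[:,None]).T@d/w.sum());v=V[:,1];a=np.arctan2(-v[0],v[1])%np.pi;print(n,mu.round(2),"ang",a.round(3))
def red(c):
    h=cv2.cvtColor(c["img"],cv2.COLOR_RGB2HSV)
    m=cv2.inRange(h,(0,150,30),(6,255,255))|cv2.inRange(h,(172,150,30),(180,255,255));m[:200]=0;m[285:]=0;m[:,:320]=0;m[:,400:]=0
    M=cv2.moments(m);return cv2.boundingRect(m),round(M["m10"]/M["m00"],2),round(M["m01"]/M["m00"],2)
print("key",red(T0),red(T),red(S0),red(S))
# die plate centre on top view: grey low-sat in bat region
h=cv2.cvtColor(T["img"],cv2.COLOR_RGB2HSV);m=np.zeros(h.shape[:2],np.uint8)
m[225:285,175:235]=cv2.inRange(h,(0,0,70),(180,70,255))[225:285,175:235]
m=cv2.morphologyEx(m,cv2.MORPH_CLOSE,np.ones((9,9)));cn=max(cv2.findContours(m,0,2)[0],key=cv2.contourArea)
b=cv2.boxPoints(cv2.minAreaRect(cn));P=np.array([ray(T,u,v,22)[:2] for u,v in b]);print("die corners",P.round(1).tolist(),"centre",P.mean(0).round(1),"sides",np.linalg.norm(P-np.roll(P,1,0),axis=1).round(1))
for nm,a,bb,box in(("top cups",T0,T,(240,345,120,215)),):
    x0,x1,y0,y1=box;d=cv2.absdiff(a["img"],bb["img"])[y0:y1,x0:x1];print(nm,d.mean(),(d.max(2)>40).sum())
a=cv2.convertScaleAbs(S["img"][205:275,305:415,::-1],alpha=1.2);cv2.imwrite("pics/s28z.png",cv2.resize(a,None,fx=7,fy=7,interpolation=cv2.INTER_CUBIC))
```

```text
A [0.1  0.17] ang 1.592
B [-0.31  0.45] ang 1.621
key ((325, 250, 6, 20), 327.6, 259.89) ((324, 252, 7, 19), 327.03, 260.84) ((342, 219, 18, 25), 350.37, 231.22) ((342, 220, 18, 25), 350.36, 231.91)
die corners [[556.5, 250.7], [559.0, 146.0], [456.3, 140.3], [453.9, 242.9]] centre [506.4 195. ] sides [102.8 104.8 102.9 102.6]
top cups 1.6290726817042607 0
```

View pics/s28z.png

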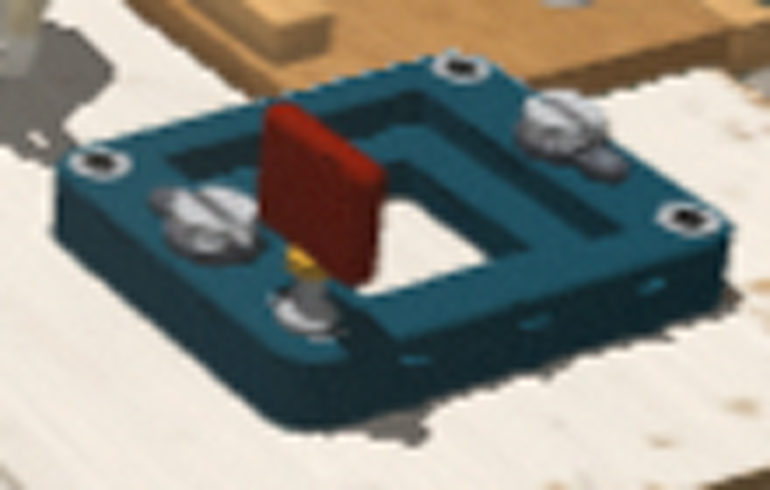

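```bash
python3 -c "
from rig import robot
print(robot.close_job(), robot.get_obs()['time_s'])"
```

```text
the job is handed in; nothing more can be done
the job is handed in; nothing more can be done
```

The job is done and handed in at about 39 s of the 72 s allowed. I used the key to turn both cams counter-clockwise to their stops and put it back in its hole. I then lifted the die out level by its bridge and set it on the bat under light pressure before releasing it.

**What the last checks showed:**
- **Cams:** the slots measured 1.59 rad (a) and 1.62 rad (b) in the top view, against the 1.571 stop. Both were driven until the wrist moment rose to more than 1 N m, so the small excess is measuring error.
- **Key:** it is upright in its hole. The handle's image position is within about 1 px of where it started in both views, and there was contact force when the collar came down.
- **Die:** the plate measures 506.4, 195.0 mm and the bat centre 506.3, 194.3 mm. It looks flat and bridge up in both views.
- **Bystanders:** the cup, beaker and mug show no change in the top image.

**What disagreed along the way:**
- **Finger reach:** the pictures put the finger tips about 30 mm behind the reported TCP. My first key grip was therefore too shallow, so I put the key back and gripped it deeper before touching a cam.
- **Tool tilt:** it drifted to nearly 3° while I handled the key and was about 0.7° just before the die touched down. Pressing gently levelled the die before release.
- **Bat position:** the scene view put the bat about 5 mm nearer the robot than the top view, because it also saw the bat's side. I used the top view.

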